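Close and fill the cam-lock delivery case

ROBOT

A 6-joint arm with a two-finger parallel gripper is mounted at the origin on the work surface. World frame = base frame: x ahead of the robot, y to its left, z up, the work surface at z = 0. Lengths are in m, angles in degrees, forces in N, time in s.
With the tool pointing down it reaches from about 0.4 to 0.825 m from the base axis. Payload 7 kg.
Tool frame: the origin (TCP) lies midway between the tips of the shut fingers; the grasp point (between the pads) lies 19 mm behind it; z points along the fingers, y is the line along which they close (so a half turn about z gives the same grasp; the last joint's range is limited). The gripper opens to 88 mm and grips with 3 to 60 N. Pads are 19 mm wide; open, the fingers measure 130 mm over their backs; the gripper's body (78 mm by 193 mm) begins 47 mm behind the grasp point.
Start: joints at [-50.3, 20.546, 0.682, 0, -70.136, -16.507], TCP at [0.266, -0.62, 0.227] pointing down, gripper open.
Joint ranges: [-176.03, 176.03], [-82.01, 121.73], [-58.28, 71.71], [-173.87, 95.51], [-174.79, -0.11], [-173.66, 173.66]. Speed limits (degrees/s): [136.94, 136.94, 172.46, 180, 180, 180].

INTERFACE

Orientations are given as [roll, pitch, yaw] about the fixed x, y, z axes, in that order (R = Rz(yaw) Ry(pitch) Rx(roll)).
In Python, from plant import r gives the robot as it stands.
- The arm moves only by the tool carry_out, never from a script. Its argument "deltas" is a list of rows, each a list of 3 entries, a list of its own where there are three numbers: the opening, from 0 (shut) to 1 (fully open), then the shift along the tool's x, y, z in mm, then the turn, a rotation vector about the tool's x, y, z in rad. In form: [[gripper, [tx, ty, tz], [rx, ry, rz]], ...]. A call has 1 to 12 rows; each row is the pose to reach, as a shift and turn from the pose commanded when the call began, along the tool's axes at that moment; what a row does not reach only later rows make up. A row lasts 1/10 s, in which the tool goes at most 50 mm and 8.59 degrees, less where a joint would pass 70% of its speed; a pose out of reach is approached as far as the arm can. A call with a gripper value outside its range is refused whole. The fingers move at their own pace and stop on an object; "squeeze" is the grip in N (left out, the last holds). Time passes only in rows, so rows that repeat a pose let the fingers close. It gives the time, the measured TCP pose, the force, the opening and the grip force at its end, in the units of the state.
- r.get_state(): the state, without advancing time (a new reading comes with each control period).
- r.capture(name): name is "side" or "top" or "wrist"; returns (picture, depth): 400x640x3 uint8, red, green, blue; 400x640 float32, m along the optical axis (not along the pixel's ray), 0 where there is no reading.
- r.get_calibration(name): a dict with "fov_y" (degrees; the focal length in pixels is half the picture's height over the tangent of half this angle, whatever the lens; pixels are square), "cx", "cy" (the principal point, pixels), "distortion" ([k1, k2, p1, p2, k3] as OpenCV has them; the pictures are not rectified), "view" (4x4, takes a point from world to camera coordinates). Camera axes: x right, y down, z forward; pixel columns grow to the right and rows downward; lengths in m; the calibration is good to about 2 mm. A picture is of the moment at which its call begins: read the wrist's pose just before it. get_calibration takes no time and is no camera call; for the wrist camera it gives the pose at the moment of the call.
- r.close_job(): hands the job in; it is judged then, once.
The state is a dict: "time_s": time; "joints": joint angles; "qd": joint speeds; "joint_torque": joint torques, N m; "tcp_pos": TCP position; "eef_rot": TCP orientation; "contact_force": force on the tool from outside, world axes, zero at the start; "moment": the same for the moment, N m; "gripper_width": finger opening in m; "gripper_force": force on a finger pad.
Only numpy, scipy, OpenCV 4.12 (cv2) and the standard library are available. Lean on these libraries where they do the work, as an engineer would, in place of code of your own. Each camera call takes 0.05 s, during which the arm holds its last target. There are 200 camera calls.

TASK

Finish the knock-down plywood delivery case: open both cam locks fully, stand the loose end panel against the open end with its two studs in the cams, and turn both cams clockwise as far as they go so that the panel is drawn tight and square against the walls. Stack all the finished plaques flat, picture up, in one square pile on the case's clear floor behind the cams, long sides across the case, and lay the plain cover board, which now lies in the case, squarely on top of them. Leave the other things on the table alone.

Things in the scene. Friction and masses are not known exactly. Their poses are not given: they have to be found in the camera images.
- case: fixed open-topped plywood case lacking one end wall. Origin on the table, in the middle of the open end's plane; x points straight out of the open end, y across, z up. Inside 200 mm wide and 240 mm long (x 0 to -240), walls 12 mm thick, 70 mm high, floor 9 mm thick
- rail (a point): middle of the top of the wooden rail across the open end of the case (case x -12 to 0), 34 mm above the table, with two open-topped notches 24 mm wide at case y +-46 mm for the studs
- seal (a point): a black rubber seal on the ends of the case's walls stands 5 mm proud of the open end's plane. Springy: 6 N at first touch, 13 N pressed flush; it pushes the panel back out until the cams hold it. Point in the middle of the plane, 37 mm above the table
- panel: loose upright plywood end panel, 224 mm long (y), 18 mm thick (x 0 to 18), 70 mm high, 0.35 kg, with a foot batten 22 mm high outside (x 18 to 38 mm). Origin under the middle of its inner face, x pointing outwards. Two studs stick out of the inner face. In place its frame agrees with the case's; before the cams draw it, it rests at case x 5 mm. Grip it across its thickness at the middle
- cleat (a point): middle of one of the two small wooden cleats on the panel's inner face at panel y +-90 mm: 12 mm wide (y 84 to 96), 14 mm deep (x -14 to 0), 38 to 66 mm above the table. They pass above the rail and fit between the side walls with 4 mm of play each side
- stud_l (a point): centre of the 14 mm ball at the end of the panel's stud at panel y +46 mm: x -38.5 mm, 24 mm above the table when the panel stands; neck 7 mm thick
- stud_r (a point): centre of the 14 mm ball at the end of the panel's stud at panel y -46 mm: x -38.5 mm, 24 mm above the table when the panel stands; neck 7 mm thick
- cam_l (a joint): left (case +y) cam lock, rad: 0 = fully open (stop), grows clockwise seen from above, stop at 1.6, stays where left (friction 0.06 N m; up to 0.3 N m when drawing). A stud can enter only below about 0.15. From about 0.5 its spiral lips hook behind the stud's ball and draw it in about 8 mm by about 1.35; beyond that it just holds
- cam_r (a joint): right (case -y) cam lock, rad: 0 = fully open (stop), grows clockwise seen from above, stop at 1.6, stays where left (friction 0.06 N m; up to 0.3 N m when drawing). A stud can enter only below about 0.15. From about 0.5 its spiral lips hook behind the stud's ball and draw it in about 8 mm by about 1.35; beyond that it just holds
- cam_l_wing (a point): on the turning axis of the left cam, 60 mm above the table, turns with it. Thumb wing: steel bar 50 mm long (x of this point), 12 mm thick (y), from 37 to 62 mm above the table; at joint 0 it lies along the case's x. Axis at x -50, y +46 mm in the case's frame, 54 mm from the side wall's inside: open the fingers only part way here. Drum below: radius 30 mm
- cam_r_wing (a point): on the turning axis of the right cam, 60 mm above the table, turns with it. Thumb wing: steel bar 50 mm long (x of this point), 12 mm thick (y), from 37 to 62 mm above the table; at joint 0 it lies along the case's x. Axis at x -50, y -46 mm in the case's frame, 54 mm from the side wall's inside: open the fingers only part way here. Drum below: radius 30 mm
- pile_floor (a point): a good middle for the pile: on the case's floor, 9 mm above the table, at x = -145 mm, y = 0 in the case's frame (the clear floor runs from x = -85 to -240 mm)
- plaque_a: finished collage plaque: a dark-framed wooden board 130 x 60 x 12 mm, 80 g, up to four alike. Origin at the centre of its underside, x along its 130 mm length, z up out of the picture face (it starts picture up). Absent ones are None.
- plaque_b: finished collage plaque: a dark-framed wooden board 130 x 60 x 12 mm, 80 g, up to four alike. Origin at the centre of its underside, x along its 130 mm length, z up out of the picture face (it starts picture up). Absent ones are None.
- plaque_c: finished collage plaque: a dark-framed wooden board 130 x 60 x 12 mm, 80 g, up to four alike. Origin at the centre of its underside, x along its 130 mm length, z up out of the picture face (it starts picture up). Absent ones are None.
- plaque_d: finished collage plaque: a dark-framed wooden board 130 x 60 x 12 mm, 80 g, up to four alike. Origin at the centre of its underside, x along its 130 mm length, z up out of the picture face (it starts picture up). Absent ones are None.
- cover: plain hardboard cover board without picture or frame, 130 x 60 x 12 mm like the plaques, 70 g; it starts flat on the case's floor, where the pile is to go. Origin at the centre of its underside, x along its 130 mm length, z up
- glue: bystander: white glue bottle, 56 mm wide, 150 mm tall, origin under its middle
- tumbler: bystander: drinking glass, 72 mm wide, 95 mm tall, origin under its middle
- tape: bystander: roll of brown tape lying flat, 100 mm across, 25 mm high, origin under its middle
Things that resemble listed ones, but are neither listed nor needed, are in the scene too. Leave any blue or green look-alike of the plaque_c alone.

How it is judged:
By the outcome, as a careful person would: the job done as asked, in the order asked, and still so for the second after the job is handed in, with the robot touching nothing.
Of plaque_a, plaque_b, plaque_c, plaque_d only 2 to 4 are there at a start; the rules pass over those that are not, and their reading is None.
At some moment in a run one of cover, panel may be knocked a few centimetres aside while the robot is not near it.
Once in a run the grip may slacken for a moment while it holds something.
It also fails if it takes over 210 s, if anything falls off the work surface, if the arm or the gripper's body presses on something with over 40 N, if the wrist force passes 120 N, or if a joint passes its speed limit or range.

## Working session

There is one attempt and no reset: what is moved stays moved. The work goes in short steps, Python scripts to look and compute and a tool call to move; the robot and the scene stay as the last step left them, time stands still between calls to the robot, and variables do not carry over. Pictures are saved under pics/ and viewed, at most 14 in all, crops included, and the job is handed in when it is done.

Besides the shell and the picture viewer there is one more tool, called after "Call:" by a JSON object that holds its "op" and its "data". carry_out: Moves the arm, as the interface text tells. Its arguments: {"type":"object","properties":{"deltas":{"type":"array"},"squeeze":{"type":"number"}},"required":["deltas"]}

```bash
ls; mkdir -p pics; cat > h.py <<'E'
import numpy as np, cv2
from plant import r
from scipy.spatial.transform import Rotation as R
def cap(n):
    c=r.get_calibration(n); im,d=r.capture(n); return im,d,c
def K(c):
    f=200/np.tan(np.radians(c["fov_y"])/2); return np.array([[f,0,c["cx"]],[0,f,c["cy"]],[0,0,1]])
def world(c,d,pts,z=None):
    """pixel->world; by depth, or by plane height z"""
    p=cv2.undistortPoints(np.array(pts,float).reshape(-1,1,2),K(c),np.array(c["distortion"]))[:,0]
    T=np.linalg.inv(np.array(c["view"])); out=[]
    for (u,v),(a,b) in zip(pts,p):
        ray=T[:3,:3]@[a,b,1]
        if z is None: s=np.median(d[int(v)-1:int(v)+2,int(u)-1:int(u)+2])
        else: s=(z-T[2,3])/ray[2]
        out.append(T[:3,3]+s*ray)
    return np.array(out)
def pix(c,P):
    V=np.array(c["view"]); 
    return cv2.projectPoints(np.array(P,float).reshape(-1,1,3),cv2.Rodrigues(V[:3,:3])[0],V[:3,3],K(c),np.array(c["distortion"]))[0][:,0]
def save(name,im): cv2.imwrite("pics/"+name+".png",cv2.cvtColor(im,cv2.COLOR_RGB2BGR))
E
python3 - <<'E'
from h import *
for n in("top","side"):
    im,d,c=cap(n); save(n+"0",im); np.savez(n+"0.npz",im=im,d=d); print(n,c["fov_y"],c["distortion"],np.linalg.inv(np.array(c["view"])).round(3).tolist())
print(r.get_state())
E
```

```text
pics
top 57.037486620140655 [-0.05111007  0.          0.          0.          0.        ] [[0.006, -0.992, 0.125, 0.434], [-1.0, -0.007, -0.009, 0.008], [0.009, -0.125, -0.992, 0.975], [0.0, 0.0, 0.0, 1.0]]
side 44.82101282325468 [-0.12777473  0.          0.          0.          0.        ] [[-0.782, -0.381, 0.493, -0.022], [-0.623, 0.481, -0.617, 0.716], [-0.002, -0.79, -0.613, 0.799], [0.0, 0.0, 0.0, 1.0]]
{'time_s': 0.1, 'joints': array([-5.02983524e+01,  2.05847694e+01,  6.38615769e-01, -1.73566770e-02,
       -7.01362079e+01, -1.65064067e+01]), 'qd': array([-0.03614439, -0.04112129,  0.17455699,  0.08993719,  0.01996446,
       -0.06649911]), 'joint_torque': array([-1.50765412e-03, -5.84163094e+01,  2.93750703e+01,  7.01554611e+00,
        1.01432719e-02, -8.13707015e-05]), 'tcp_pos': array([ 0.26564996, -0.62004478,  0.2257434 ]), 'eef_rot': array([ 1.79916396e+02, -7.75787768e-03, -1.56810663e+02]), 'contact_force': array([-0.55911227,  0.18780812, -0.37855946]), 'moment': array([0.06239906, 0.02962712, 0.05883126]), 'gripper_force': 0.0, 'gripper_width': 0.08752096107141445}
```

View pics/top0.png

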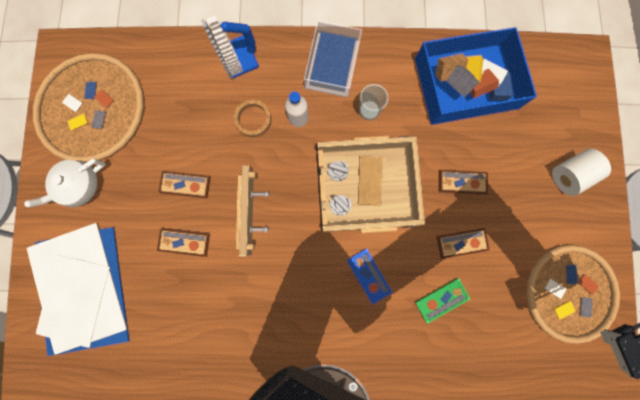

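View pics/side0.png

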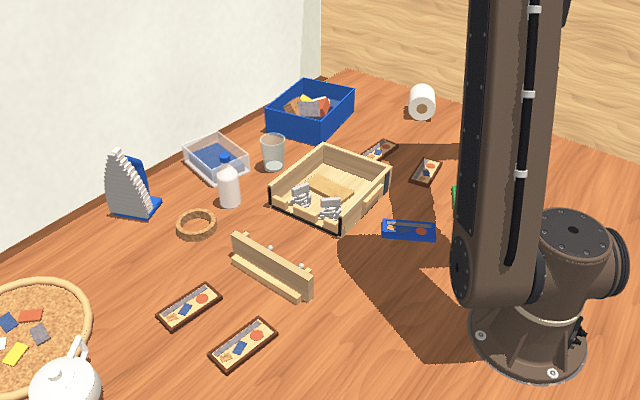

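Candidates: dark-framed plaques at top (185,184), (183,242), (463,182), (462,243). Look-alikes are blue (369,276) and green (442,300), which I leave alone. The panel is at (245,210) with its studs facing right, and the case's open end faces left (world +y). The cover is at (370,180) and the cams at (338,170) and (340,205).

```bash
python3 - <<'E'
from h import *
a=np.load("top0.npz"); im=a["im"]
save("topc",cv2.resize(im[125:265,225:435],None,fx=3.8,fy=3.8,interpolation=cv2.INTER_CUBIC))
b=np.hstack([im[150:270,140:230],im[150:270,420:510]])
save("topp",cv2.resize(b,None,fx=4.4,fy=4.4,interpolation=cv2.INTER_CUBIC))
E
```

```text
(no output)
```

View pics/topc.png

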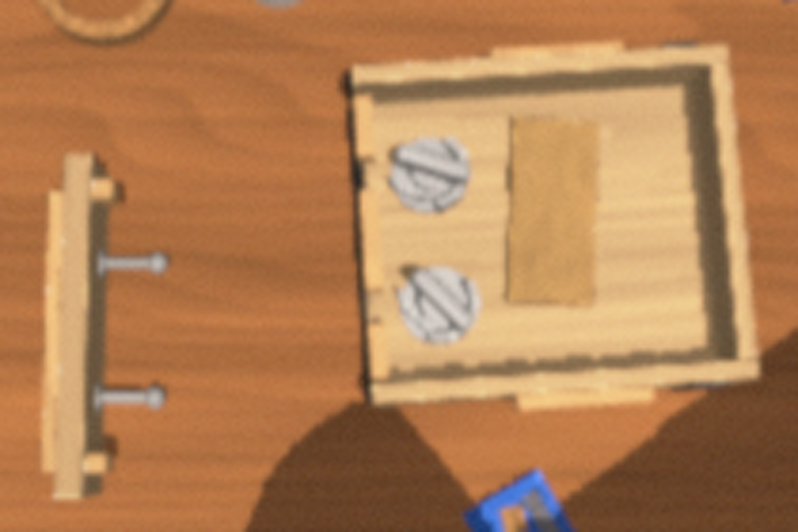

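View pics/topp.png

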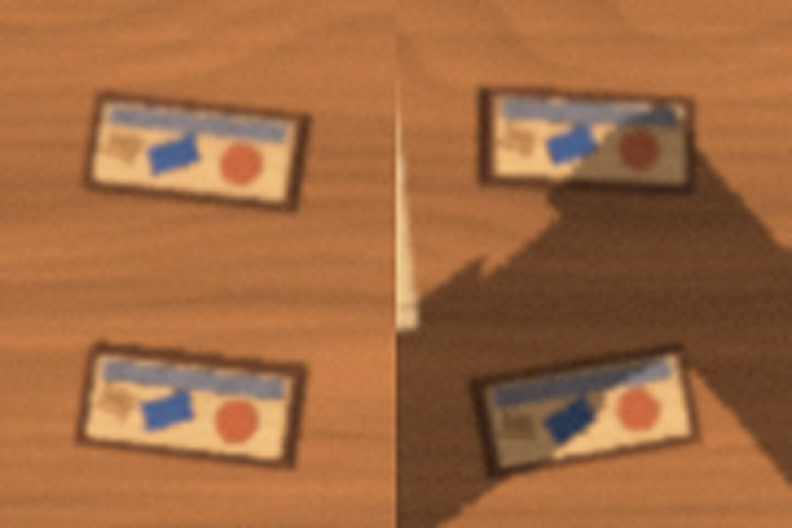

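```bash
python3 - <<'E'
from h import *
a=np.load("top0.npz"); d=a["d"]; c=r.get_calibration("top")
C=lambda L:[(225+(u+.5)/3.8-.5,125+(v+.5)/3.8-.5) for u,v in L]
def P(L,off2=0): return [((140 if u<396 else 330)+(u+.5)/4.4-.5,150+(v+.5)/4.4-.5) for u,v in L]
w=world(c,d,C([(354,68),(727,45),(760,375),(374,400)]),.07); print("case corners",w.round(4).tolist())
e=np.diff(np.vstack([w,w[:1]]),axis=0); print(np.linalg.norm(e,axis=1), np.degrees(np.arctan2(e[:,1],e[:,0])))
w=world(c,d,C([(398,150),(465,178),(408,272),(468,322)]),.062); print("wings",w.round(4).tolist())
w=world(c,d,C([(512,116),(598,120),(594,303),(507,302)]),.021); print("cover",w.round(4).tolist(),w.mean(0))
w=world(c,d,C([(64,154),(94,154),(83,498),(53,498)]),.07); print("panel",w.round(4).tolist(),w.mean(0))
w=world(c,d,C([(158,262),(155,397)]),.024); print("balls",w.round(4).tolist())
for L in ([(98,92),(310,115),(295,210),(84,187)],[(95,342),(306,365),(294,467),(76,443)],[(480,88),(693,98),(690,192),(478,184)],[(472,380),(682,345),(700,438),(494,476)]):
    w=world(c,d,P(L),.012); m=w.mean(0); v=w[1]-w[0]+w[2]-w[3]; print("plaque",m.round(4),np.linalg.norm(v)/2,np.degrees(np.arctan2(v[1],v[0])), np.linalg.norm(w[3]-w[0]))
    print("depth z", world(c,d,[tuple(pix(c,m)[0])]).round(4))
E
```

```text
case corners [[0.6832, 0.018, 0.07], [0.7015, -0.2319, 0.07], [0.4807, -0.2477, 0.07], [0.4633, 0.0034, 0.07]]
[0.25061769 0.22143304 0.25167747 0.22038265] [ -85.79922792 -175.91569687   93.96057406    3.80879586]
wings [[0.6295, -0.0116, 0.062], [0.6109, -0.0562, 0.062], [0.5477, -0.0185, 0.062], [0.5149, -0.058, 0.062]]
cover [[0.6632, -0.0921, 0.021], [0.6609, -0.1524, 0.021], [0.5322, -0.1478, 0.021], [0.5325, -0.0878, 0.021]] [ 0.59716972 -0.12002347  0.021     ]
panel [[0.6236, 0.209, 0.07], [0.6237, 0.1891, 0.07], [0.3994, 0.1894, 0.07], [0.3992, 0.2087, 0.07]] [0.511489   0.19904364 0.07      ]
balls [[0.5582, 0.1519, 0.024], [0.4658, 0.1517, 0.024]]
plaque [0.5843 0.3731 0.012 ] 0.1308549374772858 -95.84531365837111 0.05859940076754214
depth z [[0.5845 0.3737 0.0105]]
plaque [0.4323 0.3677 0.012 ] 0.13006524234514819 -95.51121923959207 0.060445456595222886
depth z [[0.4323 0.3678 0.0118]]
plaque [ 0.596  -0.3706  0.012 ] 0.13176221647347644 -91.92029205140574 0.059234665662854354
depth z [[ 0.5961 -0.3709  0.0113]]
plaque [ 0.4332 -0.3652  0.012 ] 0.12917330448300213 -80.31200418195553 0.0578317773157568
depth z [[ 0.4332 -0.3653  0.0118]]
```

```bash
cat >> h.py <<'E'
def to(x,y,z,yaw,tag="",base=None):
    """tool-frame shift (mm) and rotvec from measured (or given) pose to a tool-down pose"""
    if base is None:
        s=r.get_state(); p=s["tcp_pos"]; R0=R.from_euler("xyz",s["eef_rot"],degrees=True)
    else: p=np.array(base[:3]); R0=R.from_euler("xyz",[180,0,base[3]],degrees=True)
    R1=R.from_euler("xyz",[180,0,yaw],degrees=True)
    t=R0.inv().apply(np.array([x,y,z])-p)*1000; v=(R0.inv()*R1).as_rotvec()
    n=int(np.ceil(max(np.linalg.norm(t)/50,np.degrees(np.linalg.norm(v))/8.59)))
    print(tag,t.round(1).tolist(),v.round(3).tolist(),"rows>=",n)
E
python3 -c "
from h import *
to(.53,-.05,.26,-112)"
```

```text
[-467.5, 419.9, -33.7] [0.001, 0.0, -0.782] rows>= 13
```

Call:
{"op": "carry_out", "data": {"deltas": [[0.35,[-40,36,-33],[0,0,-0.1]],[0.35,[-467,420,-34],[0.001,0,-0.782]],[0.35,[-467,420,-34],[0.001,0,-0.782]],[0.35,[-467,420,-34],[0.001,0,-0.782]],[0.35,[-467,420,-34],[0.001,0,-0.782]],[0.35,[-467,420,-34],[0.001,0,-0.782]],[0.35,[-467,420,-34],[0.001,0,-0.782]],[0.35,[-467,420,-34],[0.001,0,-0.782]],[0.35,[-467,420,-34],[0.001,0,-0.782]],[0.35,[-467,420,-34],[0.001,0,-0.782]],[0.35,[-467,420,-34],[0.001,0,-0.782]],[0.35,[-467,420,-34],[0.001,0,-0.782]]]}}

```text
time_s: 1.3
tcp_pos: [0.515, -0.0806, 0.2602]
eef_rot: [-179.9, -0.0, -112.0]
contact_force: [0.1, -0.5, 0.2]
gripper_width: 0.0308
gripper_force: 0.0
```

Call:
{"op": "carry_out", "data": {"deltas": [[0.35,[0,0,0],[0,0,0]],[0.35,[0,0,0],[0,0,0]],[0.35,[0,0,0],[0,0,0]]]}}

```text
time_s: 1.6
tcp_pos: [0.5142, -0.0831, 0.2598]
eef_rot: [-180.0, -0.0, -112.0]
contact_force: [-0.5, -0.3, 0.3]
gripper_width: 0.0305
gripper_force: 0.0
```

```bash
python3 -c "
from h import *
s=r.get_state(); print(s['time_s'],s['tcp_pos'],s['eef_rot'],s['joints'])
im,d,c=cap('wrist'); save('w1',im); np.savez('w1.npz',im=im,d=d,view=c['view']); print(c['fov_y'],np.linalg.inv(np.array(c['view'])).round(3))
"
```

```text
1.6 [ 0.51422338 -0.08314853  0.25980912] [-1.79987626e+02 -4.56380869e-02 -1.12011696e+02] [ 1.24548497e+01  4.70716763e+00 -1.55705518e+01  4.75730260e-02
 -6.97379132e+01 -3.44830223e+01]
66.1016247895134 [[-0.927  0.358  0.111  0.484]
 [ 0.375  0.885  0.274 -0.158]
 [-0.     0.296 -0.955  0.418]
 [ 0.     0.     0.     1.   ]]
```

View pics/w1.png

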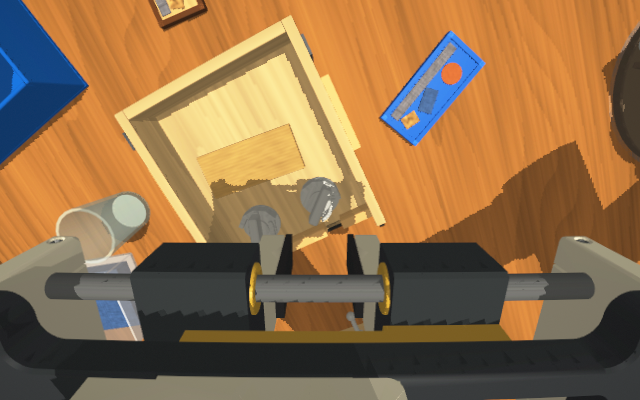

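The wrist view shows the case from above with the cover at (250,155) and the cams at (262,222) and (320,200). The gripper hides part of this, so I'll shift to get the cams in full view.

```bash
python3 -c "
from h import *
to(.575,.09,.26,-86)"
```

```text
[-183.7, 8.8, -0.2] [-0.0, -0.001, -0.455] rows>= 4
```

Call:
{"op": "carry_out", "data": {"deltas": [[0.35,[-184,9,0],[0,0,-0.455]],[0.35,[-184,9,0],[0,0,-0.455]],[0.35,[-184,9,0],[0,0,-0.455]],[0.35,[-184,9,0],[0,0,-0.455]],[0.35,[-184,9,0],[0,0,-0.455]],[0.35,[-184,9,0],[0,0,-0.455]]]}}

```text
time_s: 2.25
tcp_pos: [0.5752, 0.0906, 0.2596]
eef_rot: [180.0, -0.1, -86.0]
contact_force: [0.6, -0.2, 0.3]
gripper_width: 0.031
gripper_force: 0.0
```

```bash
python3 -c "
from h import *
s=r.get_state(); print(s['time_s'],s['tcp_pos'],s['eef_rot'])
im,d,c=cap('wrist'); save('w2',cv2.resize(im[0:250,120:520],None,fx=2,fy=2,interpolation=cv2.INTER_CUBIC)); np.savez('w2.npz',im=im,d=d,view=c['view'])
"
```

```text
2.25 [0.57520678 0.09060143 0.25957474] [ 1.79983083e+02 -6.31564697e-02 -8.59723114e+01]
```

View pics/w2.png

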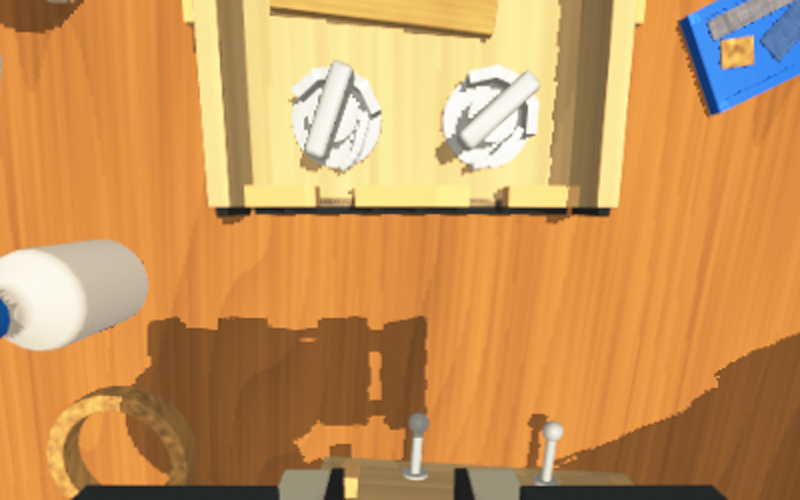

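```bash
python3 - <<'E'
from h import *
a=np.load("w2.npz"); d=a["d"]; c=r.get_calibration("wrist"); c["view"]=a["view"]
C=lambda L:[(120+(u+.5)/2-.5,(v+.5)/2-.5) for u,v in L]
w=world(c,d,C([(208,207),(618,207)]),.07); print("wall ends outer",w.round(4).tolist(),w.mean(0),np.linalg.norm(w[1]-w[0]),np.degrees(np.arctan2(*(w[1]-w[0])[1::-1])))
print("depth",world(c,d,C([(218,200),(608,200),(290,192),(410,192)])).round(4).tolist())
w=world(c,d,C([(339,63),(317,157)]),.062); print("cam_r",w.round(4).tolist(),w.mean(0),np.linalg.norm(w[1]-w[0]),np.degrees(np.arctan2(*(w[1]-w[0])[1::-1])),world(c,d,C([(328,110)])))
w=world(c,d,C([(535,77),(465,147)]),.062); print("cam_l",w.round(4).tolist(),w.mean(0),np.linalg.norm(w[1]-w[0]),np.degrees(np.arctan2(*(w[1]-w[0])[1::-1])),world(c,d,C([(500,112)])))
print("balls",world(c,d,C([(419,423),(552,431)]),.024).round(4).tolist(),world(c,d,C([(419,423),(552,431)])).round(4).tolist())
print("cover",world(c,d,C([(495,37),(271,10)]),.009).round(4).tolist(),world(c,d,C([(390,10)])))
E
```

```text
wall ends outer [[0.6842, 0.0183, 0.07], [0.461, 0.0026, 0.07]] [0.5726049  0.01044524 0.07      ] 0.22382909532460266 -175.97248667853685
depth [[0.6786, 0.0143, 0.0704], [0.4673, -0.0006, 0.0706], [0.6457, 0.0074, 0.0341], [0.5743, 0.0025, 0.0347]]
cam_r [[0.6168, -0.0593, 0.062], [0.6267, -0.0117, 0.062]] [ 0.62175084 -0.0354979   0.062     ] 0.04856316591178846 78.24759539456298 [[ 0.6215085  -0.03575109  0.06321484]]
cam_l [[0.5132, -0.06, 0.062], [0.5467, -0.0224, 0.062]] [ 0.5299651  -0.04120534  0.062     ] 0.05034228677975177 48.21883679820929 [[ 0.5299919  -0.04117717  0.06365421]]
balls [[0.5568, 0.1516, 0.024], [0.4652, 0.1511, 0.024]] [[0.5571, 0.1493, 0.0303], [0.4671, 0.1488, 0.0305]]
cover [[0.5298, -0.0904, 0.009], [0.6637, -0.0957, 0.009]] [[ 0.59297153 -0.09677629  0.02218997]]
```

```bash
python3 -c "
from h import *
to(.530,-.0415,.11,-131.8);to(.530,-.0415,.041,-131.8)"
```

```text
[127.9, 54.1, 150.0] [-0.0, -0.001, 0.799] rows>= 6
 [127.8, 54.1, 219.0] [-0.0, -0.001, 0.799] rows>= 6
```

Call:
{"op": "carry_out", "data": {"deltas": [[0.35,[128,54,150],[0,-0.001,0.799]],[0.35,[128,54,150],[0,-0.001,0.799]],[0.35,[128,54,150],[0,-0.001,0.799]],[0.35,[128,54,150],[0,-0.001,0.799]],[0.35,[128,54,150],[0,-0.001,0.799]],[0.35,[128,54,150],[0,-0.001,0.799]],[0.35,[128,54,150],[0,-0.001,0.799]],[0.35,[128,54,185],[0,-0.001,0.799]],[0.35,[128,54,219],[0,-0.001,0.799]],[0.35,[128,54,219],[0,-0.001,0.799]],[0.05,[128,54,219],[0,-0.001,0.799]],[0.05,[128,54,219],[0,-0.001,0.799]]], "squeeze": 30}}

```text
time_s: 3.5
tcp_pos: [0.5316, -0.0404, 0.0428]
eef_rot: [-179.9, 0.1, -131.7]
contact_force: [0.9, -0.7, 0.2]
gripper_width: 0.02
gripper_force: 0.0
```

```bash
python3 -c "
from h import *
s=r.get_state(); print(s)"
```

```text
{'time_s': 3.5, 'joints': array([ 1.67507564e+01,  1.84694336e+01, -3.02930656e+01,  2.95593835e-02,
       -4.10654694e+01, -5.84517967e+01]), 'qd': array([ 1.74392857e-01, -4.28077657e-01,  4.85310421e-04, -2.05780733e-01,
        6.14880831e-01, -2.39276551e-01]), 'joint_torque': array([-1.16986663e-01, -4.55001140e+01,  2.00828737e+01,  4.82541159e+00,
       -6.11881097e-02,  1.66207063e-02]), 'tcp_pos': array([ 0.53160209, -0.04043123,  0.04281961]), 'eef_rot': array([-1.79893387e+02,  1.36407008e-01, -1.31678656e+02]), 'contact_force': array([ 0.93100099, -0.70710977,  0.20959691]), 'moment': array([-0.04085942,  0.05488683, -0.05804754]), 'gripper_force': 0.0, 'gripper_width': 0.01996189079816034}
```

Call:
{"op": "carry_out", "data": {"deltas": [[0.0,[1,1,1],[0,0,0]],[0.0,[1,1,1],[0,0,0]],[0.0,[1,1,1],[0,0,0]],[0.0,[1,1,1],[0,0,-0.15]],[0.0,[1,1,1],[0,0,-0.3]],[0.0,[1,1,1],[0,0,-0.45]],[0.0,[1,1,1],[0,0,-0.6]],[0.0,[1,1,1],[0,0,-0.72]],[0.0,[1,1,1],[0,0,-0.8]],[0.0,[1,1,1],[0,0,-0.86]],[0.0,[1,1,1],[0,0,-0.86]]]}}

```text
time_s: 4.6
tcp_pos: [0.5307, -0.04, 0.0423]
eef_rot: [-179.7, 0.0, -82.3]
contact_force: [1.0, 0.1, 7.5]
gripper_width: 0.0119
gripper_force: 31.3
```

```bash
python3 -c "
from h import *
s=r.get_state(); print(s['moment'],s['contact_force'],s['eef_rot'])
y=s['eef_rot'][2];x0,y0,z0=s['tcp_pos']
to(x0,y0,.085,y)
to(.622,-.0355,.085,78.2-180);to(.622,-.0355,.042,78.2-180)"
```

```text
[ 0.19706883  0.33618279 -0.68322535] [0.99582252 0.0859838  7.46112375] [-1.79714834e+02  3.72680719e-02 -8.23447047e+01]
 [-0.0, -0.2, -42.7] [-0.005, 0.001, -0.0] rows>= 1
 [7.6, -91.3, -42.3] [-0.005, 0.001, 0.34] rows>= 3
 [7.7, -91.1, 0.7] [-0.005, 0.001, 0.34] rows>= 3
```

Call:
{"op": "carry_out", "data": {"deltas": [[0.35,[0,0,0],[0,0,0.065]],[0.35,[0,0,0],[0,0,0.065]],[0.35,[0,0,0],[0,0,0.065]],[0.35,[0,0,-45],[0,0,0.065]],[0.35,[0,0,-45],[0,0,0.065]],[0.35,[8,-91,-45],[0,0.001,0.34]],[0.35,[8,-91,-45],[0,0.001,0.34]],[0.35,[8,-91,-45],[0,0.001,0.34]],[0.35,[8,-91,-45],[0,0.001,0.34]],[0.35,[8,-91,0],[0,0.001,0.34]],[0.35,[8,-91,0],[0,0.001,0.34]],[0.0,[8,-91,0],[0,0.001,0.34]]]}}

```text
time_s: 5.8
tcp_pos: [0.6194, -0.0366, 0.0396]
eef_rot: [180.0, -0.1, -101.8]
contact_force: [0.3, 0.3, 0.4]
gripper_width: 0.0269
gripper_force: 0.0
```

Call:
{"op": "carry_out", "data": {"deltas": [[0.0,[0,0,0],[0,0,0]],[0.0,[0,0,0],[0,0,0]],[0.0,[0,0,0],[0,0,0]],[0.0,[0,0,0],[0,0,0]],[0.0,[0,0,0],[0,0,-0.15]],[0.0,[0,0,0],[0,0,-0.27]],[0.0,[0,0,0],[0,0,-0.34]],[0.0,[0,0,0],[0,0,-0.34]]]}}

```text
time_s: 6.6
tcp_pos: [0.6226, -0.0364, 0.0414]
eef_rot: [-179.7, -0.1, -82.3]
contact_force: [7.7, -2.2, -5.3]
gripper_width: 0.0122
gripper_force: 29.9
```

```bash
python3 -c "
from h import *
s=r.get_state(); print(s['moment'],s['contact_force'],s['eef_rot'],s['tcp_pos'])
to(.575,.03,.26,-86)"
```

```text
[-1.15064677 -2.52961919 -0.50397392] [ 7.73250086 -2.22605575 -5.27234371] [-1.79686314e+02 -5.80537040e-02 -8.22853968e+01] [ 0.62260502 -0.03640912  0.04139874]
 [-72.0, 37.1, -218.9] [-0.006, -0.001, 0.065] rows>= 5
```

Call:
{"op": "carry_out", "data": {"deltas": [[0.35,[0,0,0],[0,0,0]],[0.35,[0,0,0],[0,0,0]],[0.35,[0,0,-20],[0,0,0]],[0.45,[0,0,-60],[0,0,0]],[0.5,[-72,37,-219],[-0.005,-0.001,0.065]],[0.5,[-72,37,-219],[-0.005,-0.001,0.065]],[0.5,[-72,37,-219],[-0.005,-0.001,0.065]],[0.5,[-72,37,-219],[-0.005,-0.001,0.065]],[0.5,[-72,37,-219],[-0.005,-0.001,0.065]],[0.5,[-72,37,-219],[-0.005,-0.001,0.065]]]}}

```text
time_s: 7.6
tcp_pos: [0.5735, 0.0307, 0.2599]
eef_rot: [179.8, 0.1, -86.1]
contact_force: [-0.2, -0.9, -0.7]
gripper_width: 0.0439
gripper_force: 0.0
```

```bash
python3 - <<'E'
from h import *
s=r.get_state(); print(s['time_s'],s['tcp_pos'],s['eef_rot'])
im,d,c=cap('wrist'); t,dt,ct=cap('top'); np.savez('w3.npz',im=im,d=d,view=c['view'])
a=cv2.resize(im[0:240,100:540],(800,436)); b=cv2.resize(t[140:270,140:435],(372,164),interpolation=cv2.INTER_CUBIC)
o=np.zeros((600,800,3),np.uint8); o[:436]=a; o[436:,:372]=b; save('w3',o)
to(.511,.199,.13,-180)
to(.511,.199,.042,-180)
E
```

```text
7.6 [0.57353653 0.03065773 0.25985492] [ 1.79831246e+02  5.86355691e-02 -8.61081647e+01]
 [-172.9, 50.1, 128.3] [0.005, -0.005, 1.638] rows>= 11
 [-172.9, 49.6, 216.3] [0.005, -0.005, 1.638] rows>= 11
```

View pics/w3.png

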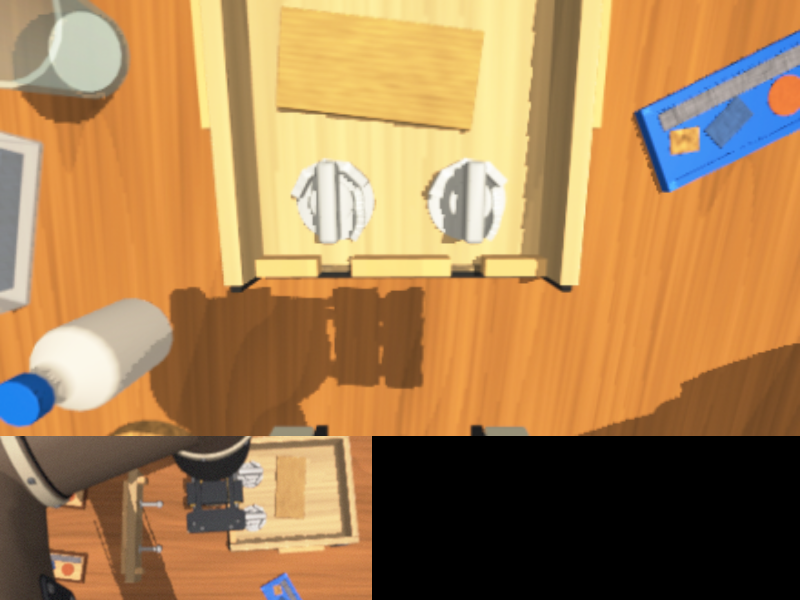

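Call:
{"op": "carry_out", "data": {"deltas": [[0.5,[-173,50,0],[0,0,1.638]],[0.5,[-173,50,0],[0,0,1.638]],[0.5,[-173,50,0],[0,0,1.638]],[0.5,[-173,50,0],[0,0,1.638]],[0.5,[-173,50,0],[0,0,1.638]],[0.5,[-173,50,0],[0,0,1.638]],[0.5,[-173,50,40],[0,0,1.638]],[0.5,[-173,50,80],[0,0,1.638]],[0.5,[-173,50,100],[0,0,1.638]],[0.5,[-173,50,128],[0,0,1.638]],[0.5,[-173,50,128],[0,0,1.638]],[0.5,[-173,50,128],[0,0,1.638]]]}}

```text
time_s: 8.9
tcp_pos: [0.5111, 0.1979, 0.1284]
eef_rot: [-179.8, -0.5, 179.6]
contact_force: [-0.0, 0.8, 1.0]
gripper_width: 0.0439
gripper_force: 0.0
```

```bash
python3 - <<'E'
from h import *
s=r.get_state(); print(s['time_s'],s['tcp_pos'],s['eef_rot'],s['joints'])
im,d,c=cap('wrist'); side,_,cs=cap('side')
o=np.zeros((600,640,3),np.uint8); o[:250]=im[:250]; o[250:550]=cv2.resize(side[170:320,170:490],(640,300)); save('w4',o)
np.savez('w4.npz',im=im,d=d,view=c['view'])
to(.511,.199,.042,-180)
E
```

```text
8.9 [0.51108615 0.19793607 0.12841   ] [-179.77433171   -0.48602095  179.62327217] [  41.53947846   13.93592169  -22.56049509   -0.19371691  -54.01615545
 -131.80072817]
 [-0.0, 0.8, 87.5] [-0.003, -0.007, -0.001] rows>= 2
```

View pics/w4.png

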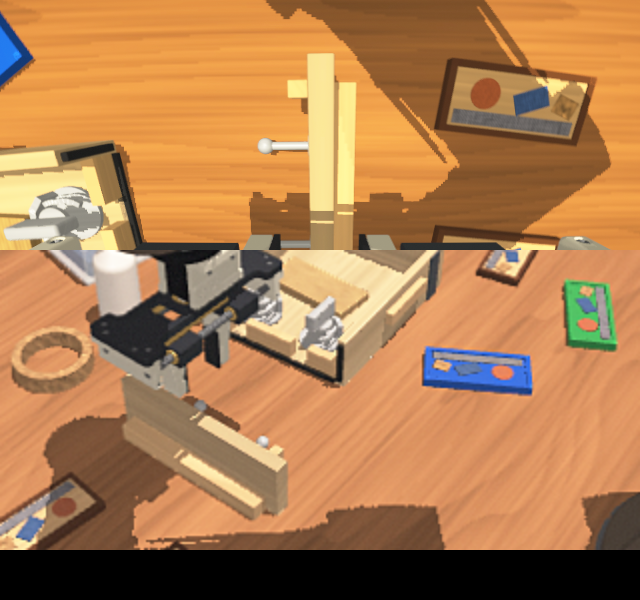

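The panel is centred between the fingers (wrist column about 320) and aligned. I'll descend and grip.

Call:
{"op": "carry_out", "data": {"deltas": [[0.5,[0,0.8,45],[-0.003,-0.007,0]],[0.5,[0,0.8,87.5],[-0.003,-0.007,0]],[0.5,[0,0.8,87.5],[-0.003,-0.007,0]],[0.1,[0,0.8,87.5],[-0.003,-0.007,0]],[0.1,[0,0.8,87.5],[-0.003,-0.007,0]],[0.1,[0,0.8,87.5],[-0.003,-0.007,0]],[0.1,[0,0.8,87.5],[-0.003,-0.007,0]],[0.1,[0,0.8,87.5],[-0.003,-0.007,0]],[0.1,[0,0.8,87.5],[-0.003,-0.007,0]]], "squeeze": 50}}

```text
time_s: 9.9
tcp_pos: [0.5124, 0.2004, 0.0452]
eef_rot: [179.8, 0.3, -180.0]
contact_force: [-1.0, -2.8, 6.9]
gripper_width: 0.0176
gripper_force: 49.9
```

```bash
python3 - <<'E'
from h import *
s=r.get_state(); p=s['tcp_pos']; print(p,s['eef_rot'],s['contact_force'])
im,d,c=cap('wrist'); np.savez('w5.npz',im=im,d=d,view=c['view'])
save('w5',cv2.resize(im[:250],(800,312)))
# panel centre along its length: TCP should be mid; target poses in case frame
O=np.array([.5725,.0115]); a=np.radians(94.0); ex=np.array([np.cos(a),np.sin(a)]); ey=np.array([-ex[1],ex[0]])
for X in (60,45,5):
    q=O+ex*(X+9)/1000; print(X,q)
    to(q[0],q[1],p[2]+.003,-176)
E
```

```text
[0.51235067 0.20035157 0.04515469] [ 179.80205409    0.25022316 -179.99040827] [-0.99288241 -2.82859112  6.85904284]
60 [0.5676868  0.08033192]
 [-55.3, -120.1, -3.2] [0.003, 0.005, -0.07] rows>= 3
45 [0.56873315 0.06536846]
 [-56.3, -135.0, -3.2] [0.003, 0.005, -0.07] rows>= 3
5 [0.57152341 0.0254659 ]
 [-59.1, -174.9, -3.3] [0.003, 0.005, -0.07] rows>= 4
```

View pics/w5.png

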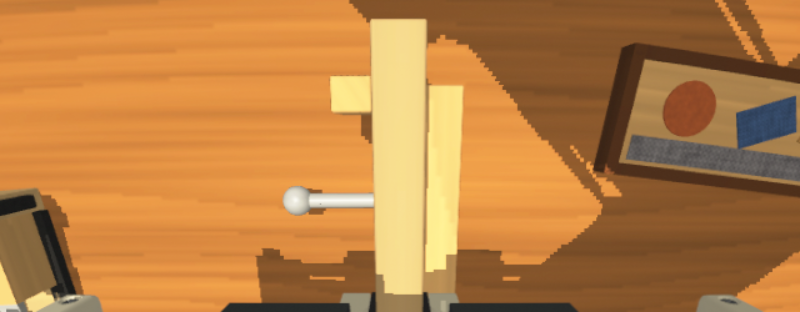

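```bash
python3 - <<'E'
from h import *
a=np.load("w5.npz"); c=r.get_calibration("wrist"); c["view"]=a["view"]
C=lambda L:[((u+.5)/1.25-.5,(v+.5)/1.25-.5) for u,v in L]
s=r.get_state(); p=s['tcp_pos']
print(p,world(c,a["d"],C([(372,20),(426,20)]),.07)-p, world(c,a["d"],C([(297,200)]),.024)-p)
E
```

```text
[0.51237182 0.20039577 0.04517215] [[-0.11301567 -0.00914639  0.02482785]
 [-0.11302088  0.00761534  0.02482785]] [[-0.04770533 -0.04890384 -0.02117215]]
```

Call:
{"op": "carry_out", "data": {"deltas": [[0.1,[0,0,-6],[0,0,0]],[0.1,[0,0,-8],[0,0,0]],[0.1,[0,0,-8],[0,0,0]],[0.1,[0,0,-8],[0,0,0]]]}}

```text
time_s: 10.35
tcp_pos: [0.5116, 0.2002, 0.0516]
eef_rot: [179.8, 0.1, 180.0]
contact_force: [0.3, -0.7, -4.3]
gripper_width: 0.0177
gripper_force: 49.9
```

```bash
python3 - <<'E'
from h import *
s=r.get_state(); p=s['tcp_pos']; print(p,s['eef_rot'],s['contact_force'],s['moment'])
O=np.array([.5725,.0115]); a=np.radians(94.0); ex=np.array([np.cos(a),np.sin(a)])
for X in (60,2):
    q=O+ex*(X+9)/1000+[.001,.001]; print(X,q)
    to(q[0],q[1],.048,-176)
E
```

```text
[0.51159944 0.20021959 0.05160497] [1.79844271e+02 1.48363956e-01 1.79982484e+02] [ 0.32767515 -0.67666508 -4.33597507] [-0.05062331 -0.04943172  0.00451962]
60 [0.5686868  0.08133192]
 [-57.1, -118.9, 3.4] [0.003, 0.003, -0.07] rows>= 3
2 [0.57273268 0.0234732 ]
 [-61.2, -176.7, 3.3] [0.003, 0.003, -0.07] rows>= 4
```

Call:
{"op": "carry_out", "data": {"deltas": [[0.1,[-14,-30,0],[0,0,-0.02]],[0.1,[-28,-60,0],[0,0,-0.04]],[0.1,[-43,-90,0],[0,0,-0.055]],[0.1,[-57,-119,0],[0.002,0.002,-0.07]],[0.1,[-57,-119,0],[0.002,0.002,-0.07]],[0.1,[-57,-119,0],[0.002,0.002,-0.07]],[0.1,[-57,-119,4],[0.002,0.002,-0.07]],[0.1,[-57,-119,4],[0.002,0.002,-0.07]]]}}

```text
time_s: 11.15
tcp_pos: [0.568, 0.0819, 0.0469]
eef_rot: [180.0, -0.0, -176.0]
contact_force: [0.3, 0.6, -4.5]
gripper_width: 0.0178
gripper_force: 49.9
```

```bash
python3 - <<'E'
from h import *
s=r.get_state(); p=s['tcp_pos']; print(p,s['eef_rot'],s['contact_force'],s['moment'])
im,d,c=cap('wrist'); np.savez('w6.npz',im=im,d=d,view=c['view'])
side,_,_=cap('side')
o=np.zeros((600,800,3),np.uint8); o[:312]=cv2.resize(im[:250],(800,312)); o[312:,:600]=cv2.resize(side[140:260,220:470],(600,288)); save('w6',o)
O=np.array([.5725,.0115]); a=np.radians(94.0); ex=np.array([np.cos(a),np.sin(a)])
for X in (30,2):
    q=O+ex*(X+9)/1000+[.001,.001]; print(X,q)
    to(q[0],q[1],.0465,-176)
E
```

```text
[0.56801232 0.08186525 0.0469003 ] [ 1.79976174e+02 -6.68478603e-03 -1.75954021e+02] [ 0.33797461  0.57743216 -4.46954665] [-0.04097996  0.02242454 -0.03705543]
30 [0.5707795 0.051405 ]
 [-0.2, -30.6, 0.9] [0.0, 0.001, 0.001] rows>= 1
2 [0.57273268 0.0234732 ]
 [-0.2, -58.6, 0.9] [0.0, 0.001, 0.001] rows>= 2
```

View pics/w6.png

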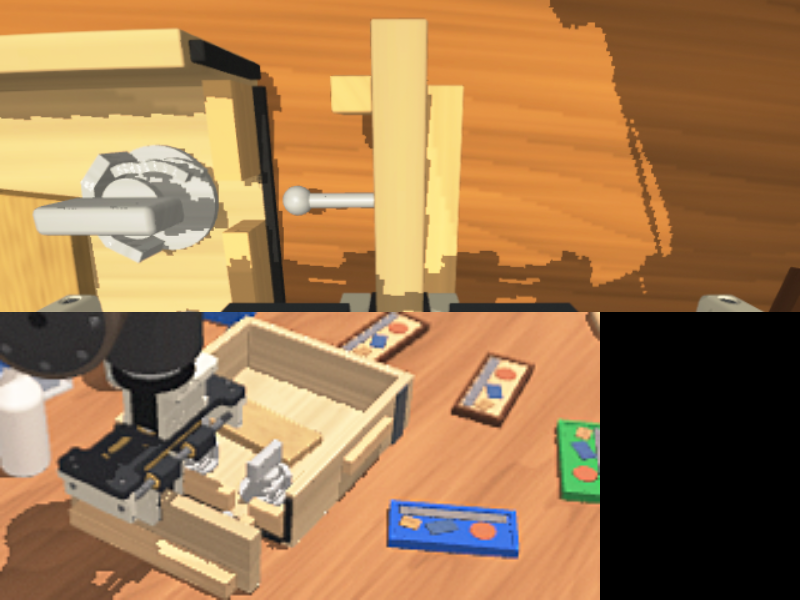

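```bash
python3 - <<'E'
from h import *
a=np.load("w6.npz"); c=r.get_calibration("wrist"); c["view"]=a["view"]; d=a["d"]
C=lambda L:[((u+.5)/1.25-.5,(v+.5)/1.25-.5) for u,v in L]
O=np.array([.5725,.0115]); t=np.radians(94.0); ex=np.array([np.cos(t),np.sin(t)]); ey=np.array([-ex[1],ex[0]])
def show(n,w): print(n,[( ((p[:2]-O)@ex*1000).round(1),((p[:2]-O)@ey*1000).round(1),(p[2]*1000).round(1)) for p in w])
show("wall top outer/inner end",world(c,d,C([(181,29),(190,66)]),.07))
show("ball",world(c,d,C([(297,200)]),.026)); show("panel end top",world(c,d,C([(372,20),(426,20)]),.072)); show("panel inner top line",world(c,d,C([(372,30),(374,290)]),.072))
show("wing",world(c,d,C([(36,208),(182,200)]),.062)); show('wd',world(c,d,C([(100,212),(240,100),(400,100),(230,262)])))
show("rail front upper",world(c,d,C([(240,90),(262,180)]),.034))
E
```

```text
wall top outer/inner end [(np.float64(-0.2), np.float64(111.2), np.float64(70.0)), (np.float64(1.2), np.float64(100.1), np.float64(70.0))]
ball [(np.float64(21.5), np.float64(47.3), np.float64(26.0))]
panel end top [(np.float64(61.4), np.float64(112.5), np.float64(72.0)), (np.float64(78.2), np.float64(112.5), np.float64(72.0))]
panel inner top line [(np.float64(61.3), np.float64(109.7), np.float64(72.0)), (np.float64(60.3), np.float64(21.5), np.float64(72.0))]
wing [(np.float64(-73.0), np.float64(51.4), np.float64(62.0)), (np.float64(-13.1), np.float64(54.1), np.float64(62.0))]
wd [(np.float64(-45.6), np.float64(49.9), np.float64(63.4)), (np.float64(-0.3), np.float64(92.1), np.float64(26.6)), (np.float64(70.1), np.float64(88.8), np.float64(72.8)), (np.float64(-10.8), np.float64(19.1), np.float64(34.3))]
rail front upper [(np.float64(3.0), np.float64(95.6), np.float64(34.0)), (np.float64(8.6), np.float64(57.9), np.float64(34.0))]
```

Call:
{"op": "carry_out", "data": {"deltas": [[0.1,[-1,-12,1],[0,0,0]],[0.1,[-1,-24,1],[0,0,0]],[0.1,[-1,-34,1],[0,0,0]],[0.1,[-1,-42,1],[0,0,0]],[0.1,[-1,-49,1],[0,0,0]],[0.1,[-1,-54,1],[0,0,0]],[0.1,[-1,-57,1],[0,0,0]],[0.1,[-1,-59,1],[0,0,0]],[0.1,[-1,-59,1],[0,0,0]]]}}

```text
time_s: 12.15
tcp_pos: [0.5739, 0.0236, 0.0467]
eef_rot: [179.9, 0.1, -176.0]
contact_force: [-2.6, 7.3, -2.4]
gripper_width: 0.0178
gripper_force: 49.9
```

```bash
python3 - <<'E'
from h import *
s=r.get_state(); p=s['tcp_pos']; print(p,s['eef_rot'],s['contact_force'],s['moment'])
O=np.array([.5725,.0115]); t=np.radians(94.0); ex=np.array([np.cos(t),np.sin(t)]); ey=np.array([-ex[1],ex[0]])
print((p[:2]-O)@ex,(p[:2]-O)@ey)
E
```

```text
[0.57386358 0.02355688 0.04666733] [ 1.79864546e+02  8.84091448e-02 -1.76034994e+02] [-2.56919425  7.2642927  -2.39322481] [ 3.27362138  1.16898357 -0.07151323]
0.011932392690535705 -0.0022013055012916954
```

Call:
{"op": "carry_out", "data": {"deltas": [[0.1,[0,0,2],[0,0,0]],[0.1,[0,0,2],[0,0,0]],[0.4,[0,0,2],[0,0,0]],[0.4,[0,0,2],[0,0,0]],[0.4,[0,0,2],[0,0,0]],[0.4,[0,0,-20],[0,0,0]],[0.4,[0,0,-60],[0,0,0]],[0.35,[0,0,-75],[0,0,-0.1]],[0.35,[0,0,-75],[0,0,-0.25]],[0.35,[0,0,-75],[0,0,-0.4]]], "squeeze": 40}}

```text
time_s: 13.15
tcp_pos: [0.5745, 0.0224, 0.1228]
eef_rot: [-180.0, 0.2, -152.7]
contact_force: [-0.3, 0.3, -0.1]
gripper_width: 0.0309
gripper_force: 0.0
```

```bash
python3 - <<'E'
from h import *
s=r.get_state(); print(s['tcp_pos'],s['eef_rot'])
to(.5305,-.0415,.115,-86)
to(.5305,-.0415,.042,-86)
E
```

```text
[0.57449286 0.02237687 0.1228251 ] [-179.97847265    0.19754873 -152.73596163]
 [68.4, -36.6, 7.6] [-0.002, 0.003, -1.165] rows>= 8
 [68.6, -36.6, 80.6] [-0.002, 0.003, -1.165] rows>= 8
```

Call:
{"op": "carry_out", "data": {"deltas": [[0.35,[68.5,-36.6,7],[0,0.003,-1.165]],[0.35,[68.5,-36.6,7],[0,0.003,-1.165]],[0.35,[68.5,-36.6,7],[0,0.003,-1.165]],[0.35,[68.5,-36.6,7],[0,0.003,-1.165]],[0.35,[68.5,-36.6,7],[0,0.003,-1.165]],[0.35,[68.5,-36.6,7],[0,0.003,-1.165]],[0.35,[68.5,-36.6,7],[0,0.003,-1.165]],[0.35,[68.5,-36.6,7],[0,0.003,-1.165]],[0.35,[68.5,-36.6,45],[0,0.003,-1.165]],[0.35,[68.5,-36.6,80],[0,0.003,-1.165]],[0.35,[68.5,-36.6,80],[0,0.003,-1.165]],[0.0,[68.5,-36.6,80],[0,0.003,-1.165]]]}}

```text
time_s: 14.35
tcp_pos: [0.5293, -0.0415, 0.0413]
eef_rot: [179.9, -0.1, -86.3]
contact_force: [0.4, -0.1, 0.9]
gripper_width: 0.0269
gripper_force: 0.0
```

Call:
{"op": "carry_out", "data": {"deltas": [[0.0,[0,0,0],[0,0,0]],[0.0,[0,0,0],[0,0,0]],[0.0,[0,0,0],[0,0,0]],[0.0,[0,0,0],[0,0,0]],[0.0,[0,0,0],[0,0,0.14]],[0.0,[0,0,0],[0,0,0.28]],[0.0,[0,0,0],[0,0,0.42]],[0.0,[0,0,0],[0,0,0.56]],[0.0,[0,0,0],[0,0,0.7]],[0.0,[0,0,0],[0,0,0.8]],[0.0,[0,0,0],[0,0,0.9]],[0.0,[0,0,0],[0,0,0.9]]]}}

```text
time_s: 15.55
tcp_pos: [0.5312, -0.0412, 0.0426]
eef_rot: [-179.8, 0.1, -138.1]
contact_force: [4.8, -3.3, 1.2]
gripper_width: 0.0117
gripper_force: 40.0
```

```bash
python3 - <<'E'
from h import *
s=r.get_state(); print(s['tcp_pos'],s['eef_rot'],s['contact_force'],s['moment'],s['gripper_width'])
to(.622,-.036,.085,-86)
to(.622,-.036,.042,-86)
E
```

```text
[ 0.53119754 -0.04118169  0.04263114] [-1.79813189e+02  6.28205255e-02 -1.38060434e+02] [ 4.78967559 -3.26161247  1.21676207] [-1.0004243  -1.7212641  -0.10147427] 0.011711229803476986
 [-71.1, -57.0, -42.1] [-0.004, -0.0, -0.909] rows>= 7
 [-71.0, -56.8, 0.9] [-0.004, -0.0, -0.909] rows>= 7
```

Call:
{"op": "carry_out", "data": {"deltas": [[0.35,[0,0,0],[0,0,0]],[0.35,[0,0,0],[0,0,0]],[0.35,[0,0,-22],[0,0,0]],[0.35,[0,0,-43],[0,0,0]],[0.35,[-71,-57,-43],[-0.004,0,-0.909]],[0.35,[-71,-57,-43],[-0.004,0,-0.909]],[0.35,[-71,-57,-43],[-0.004,0,-0.909]],[0.35,[-71,-57,-43],[-0.004,0,-0.909]],[0.35,[-71,-57,-43],[-0.004,0,-0.909]],[0.35,[-71,-57,-43],[-0.004,0,-0.909]],[0.35,[-71,-57,-43],[-0.004,0,-0.909]],[0.35,[-71,-57,-43],[-0.004,0,-0.909]]]}}

```text
time_s: 16.75
tcp_pos: [0.6198, -0.0358, 0.0843]
eef_rot: [179.7, 0.0, -86.0]
contact_force: [-1.5, -0.4, -0.4]
gripper_width: 0.031
gripper_force: 0.0
```

```bash
python3 - <<'E'
from h import *
s=r.get_state(); print(s['time_s'],s['tcp_pos'],s['eef_rot'])
to(.622,-.036,.042,-86)
t,_,_=cap('top'); si,_,_=cap('side')
o=np.vstack([cv2.resize(t[110:250,200:440],(514,300),interpolation=cv2.INTER_CUBIC),cv2.resize(si[140:280,220:460],(514,300),interpolation=cv2.INTER_CUBIC)]); save('w7',o)
E
```

```text
16.75 [ 0.6198266  -0.03576146  0.08425176] [ 1.79720911e+02  7.13865561e-05 -8.60466120e+01]
 [0.4, -2.4, 42.2] [0.005, 0.0, -0.001] rows>= 1
```

View pics/w7.png

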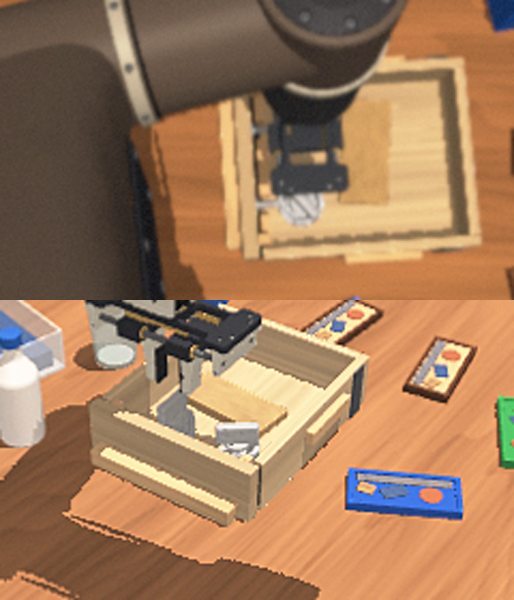

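The panel stands against the seal, and the left cam is turned about 50° and engaged. Next I'll drive the right cam to its stop.

Call:
{"op": "carry_out", "data": {"deltas": [[0.35,[0,-2,42],[0.005,0,0]],[0.35,[0,-2,42],[0.005,0,0]],[0.0,[0,-2,42],[0.005,0,0]],[0.0,[0,-2,42],[0.005,0,0]],[0.0,[0,-2,42],[0.005,0,0]],[0.0,[0,-2,42],[0.005,0,0]],[0.0,[0,-2,42],[0.005,0,0.12]],[0.0,[0,-2,42],[0.005,0,0.25]],[0.0,[0,-2,42],[0.005,0,0.38]],[0.0,[0,-2,42],[0.005,0,0.5]],[0.0,[0,-2,42],[0.005,0,0.62]],[0.0,[0,-2,42],[0.005,0,0.74]]], "squeeze": 50}}

```text
time_s: 18.05
tcp_pos: [0.6224, -0.0355, 0.0438]
eef_rot: [-179.9, -0.0, -128.5]
contact_force: [-2.1, 1.2, 5.7]
gripper_width: 0.0114
gripper_force: 50.0
```

Call:
{"op": "carry_out", "data": {"deltas": [[0.0,[0,0,0],[0,0,0.12]],[0.0,[0,0,0],[0,0,0.24]],[0.0,[0,0,0],[0,0,0.36]],[0.0,[0,0,0],[0,0,0.48]],[0.0,[0,0,0],[0,0,0.6]],[0.0,[0,0,0],[0,0,0.7]],[0.0,[0,0,0],[0,0,0.8]],[0.0,[0,0,0],[0,0,0.88]],[0.0,[0,0,0],[0,0,0.93]],[0.0,[0,0,0],[0,0,0.93]]]}}

```text
time_s: 19.05
tcp_pos: [0.6221, -0.035, 0.0439]
eef_rot: [-179.9, 0.1, 178.5]
contact_force: [-2.4, 0.8, 5.1]
gripper_width: 0.0122
gripper_force: 52.2
```

```bash
python3 - <<'E'
from h import *
s=r.get_state(); print(s['tcp_pos'],s['eef_rot'],s['contact_force'],s['moment'],s['gripper_width'])
to(.5305,-.0415,.085,-138)
to(.5305,-.0415,.042,-138)
E
```

```text
[ 0.62205372 -0.03498988  0.04385881] [-1.79904585e+02  7.10319683e-02  1.78545761e+02] [-2.38936995  0.84180334  5.11411768] [0.07549167 1.06889326 1.10761063] 0.012210521777119152
 [91.3, -8.9, -41.2] [-0.002, 0.001, -0.758] rows>= 6
 [91.4, -8.8, 1.8] [-0.002, 0.001, -0.758] rows>= 6
```

Call:
{"op": "carry_out", "data": {"deltas": [[0.35,[0,0,0],[0,0,0]],[0.35,[0,0,0],[0,0,0]],[0.35,[0,0,-22],[0,0,0]],[0.35,[0,0,-43],[0,0,0]],[0.35,[91.3,-9,-43],[-0.002,0,-0.758]],[0.35,[91.3,-9,-43],[-0.002,0,-0.758]],[0.35,[91.3,-9,-43],[-0.002,0,-0.758]],[0.35,[91.3,-9,-43],[-0.002,0,-0.758]],[0.35,[91.3,-9,-43],[-0.002,0,-0.758]],[0.35,[91.3,-9,-43],[-0.002,0,-0.758]],[0.35,[91.3,-9,2],[-0.002,0,-0.758]],[0.35,[91.3,-9,2],[-0.002,0,-0.758]]]}}

```text
time_s: 20.25
tcp_pos: [0.5273, -0.043, 0.0365]
eef_rot: [179.8, -0.3, -138.4]
contact_force: [-1.6, -0.9, -1.5]
gripper_width: 0.0308
gripper_force: 0.1
```

Call:
{"op": "carry_out", "data": {"deltas": [[0.0,[0,0,0],[0,0,0]],[0.0,[0,0,0],[0,0,0]],[0.0,[0,0,0],[0,0,0]],[0.0,[0,0,0],[0,0,0]],[0.0,[0,0,0],[0,0,0.12]],[0.0,[0,0,0],[0,0,0.24]],[0.0,[0,0,0],[0,0,0.36]],[0.0,[0,0,0],[0,0,0.48]],[0.0,[0,0,0],[0,0,0.6]],[0.0,[0,0,0],[0,0,0.7]],[0.0,[0,0,0],[0,0,0.76]],[0.0,[0,0,0],[0,0,0.76]]]}}

```text
time_s: 21.45
tcp_pos: [0.5313, -0.0417, 0.0418]
eef_rot: [180.0, 0.1, 178.4]
contact_force: [-2.7, 4.4, 6.2]
gripper_width: 0.0123
gripper_force: 52.0
```

```bash
python3 - <<'E'
from h import *
s=r.get_state(); print(s['tcp_pos'],s['eef_rot'],s['contact_force'],s['moment'],s['gripper_width'],s['joints'])
to(.575,.09,.26,-86)
E
```

```text
[ 0.53125677 -0.04169481  0.04181615] [1.79969795e+02 1.02566876e-01 1.78430169e+02] [-2.7447844   4.41766085  6.15417118] [1.7324685  1.25843192 1.00240718] 0.012306392545998537 [ 1.66104692e+01  1.85676254e+01 -3.03113993e+01  5.03501346e-03
 -4.10141045e+01 -1.08184069e+02]
 [-40.5, 133.0, -218.0] [-0.001, 0.002, -1.668] rows>= 12
```

Call:
{"op": "carry_out", "data": {"deltas": [[0.35,[0,0,0],[0,0,0]],[0.35,[0,0,0],[0,0,0]],[0.35,[0,0,-22],[0,0,0]],[0.35,[0,0,-60],[0,0,0]],[0.8,[-150,-35,-210],[0,0.002,0]],[0.8,[-150,-35,-210],[0,0.002,0]],[0.8,[-150,-35,-210],[0,0.002,0]],[0.8,[-150,-35,-210],[0,0.002,0]],[0.8,[-150,-35,-210],[0,0.002,0]],[0.8,[-150,-35,-210],[0,0.002,0]]]}}

```text
time_s: 22.45
tcp_pos: [0.6817, -0.0823, 0.2518]
eef_rot: [180.0, 0.1, 178.3]
contact_force: [-0.3, 0.9, -1.6]
gripper_width: 0.0689
gripper_force: 0.0
```

```bash
python3 - <<'E'
from h import *
s=r.get_state(); print(s['time_s'],s['tcp_pos'],s['eef_rot'])
im,d,c=cap('wrist'); np.savez('w8.npz',im=im,d=d,view=c['view']); save('w8',cv2.resize(im[:250],(800,312)))
E
```

```text
22.45 [ 0.68166671 -0.08234675  0.25181323] [1.79994130e+02 5.67602886e-02 1.78344561e+02]
```

View pics/w8.png

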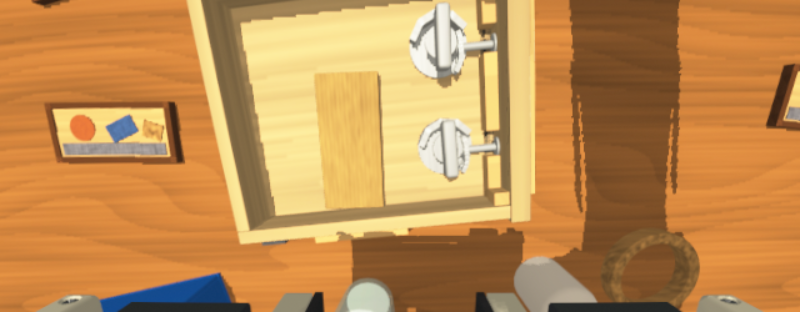

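```bash
cat >> h.py <<'E'
O=np.array([.5725,.0115]); _t=np.radians(94.0); ex=np.array([np.cos(_t),np.sin(_t)]); ey=np.array([-ex[1],ex[0]])
def cs(p): p=np.asarray(p)[...,:2]-O; return np.stack([p@ex,p@ey],-1)*1000   # case coords mm
def cw(X,Y): return O+(ex*X+ey*Y)/1000
def cloud(n):
    im,d,c=cap(n); v,u=np.mgrid[0:400,0:640]; f=K(c)
    p=cv2.undistortPoints(np.stack([u,v],-1).reshape(-1,1,2).astype(float),f,np.array(c["distortion"]))[:,0]
    T=np.linalg.inv(np.array(c["view"])); P=(np.c_[p,np.ones(len(p))]*d.reshape(-1,1))@T[:3,:3].T+T[:3,3]
    P[d.reshape(-1)==0]=np.nan; return P,im.reshape(-1,3)
def rect(P,zlo,zhi,cen,rad):
    """board from points in a height band near cen -> centre, long-side angle (deg), size, median z"""
    m=(P[:,2]>zlo)&(P[:,2]<zhi)&(np.hypot(P[:,0]-cen[0],P[:,1]-cen[1])<rad); q=P[m]
    (x,y),(w,h),a=cv2.minAreaRect((q[:,:2]*1000).astype(np.float32))
    if h>w: a+=90; w,h=h,w
    return x/1000,y/1000,(a+90)%180-90,round(w,1),round(h,1),np.median(q[:,2]).round(4),m.sum()
E
python3 - <<'E'
from h import *
a=np.load("w8.npz"); c=r.get_calibration("wrist"); c["view"]=a["view"]; d=a["d"]
C=lambda L:[((u+.5)/1.25-.5,(v+.5)/1.25-.5) for u,v in L]
w=world(c,d,C([(316,73),(379,70),(384,206),(325,209)]),.021); print(w.round(4).tolist(),w.mean(0),cs(w.mean(0)),np.degrees(np.arctan2(*(w[0]-w[3]+w[1]-w[2])[1::-1])))
P,_=cloud('wrist'); print(rect(P,.015,.028,w.mean(0),.08))
w=world(c,d,C([(528,218),(530,100)]),.07); print("panel outer top",cs(w))
w=world(c,d,C([(443,5),(443,65),(446,125),(452,174)]),.062); print("wings",cs(w))
x,y=w0=world(c,d,C([(316,73),(379,70),(384,206),(325,209)]),.021).mean(0)[:2]
to(x,y,.1,178);to(x,y,.016,178)
E
```

```text
[[0.5501, -0.1574, 0.021], [0.5495, -0.0981, 0.021], [0.6789, -0.0987, 0.021], [0.6802, -0.1597, 0.021]] [ 0.61469775 -0.12846425  0.021     ] [-142.56686653  -32.33154391] 179.36021948797034
(0.6191309204101563, -0.10564334106445313, -1.5291824340820312, 135.7, 113.8, np.float64(0.0213), np.int64(5527))
panel outer top [[  14.91765435 -112.66960645]
 [  17.08449042  -11.10264355]]
wings [[-49.55394186  68.55697032]
 [-52.7090481   23.70675757]
 [-53.42286735 -24.64735   ]
 [-50.80251148 -67.35923713]]
 [62.3, -48.7, 149.6] [0.0, -0.003, 0.006] rows>= 4
 [62.0, -48.7, 233.6] [0.0, -0.003, 0.006] rows>= 5
```

Call:
{"op": "carry_out", "data": {"deltas": [[0.9,[62,-48.5,60],[0,-0.002,-0.018]],[0.9,[62,-48.5,120],[0,-0.002,-0.018]],[0.9,[62,-48.5,150],[0,-0.002,-0.018]],[0.9,[62,-48.5,150],[0,-0.002,-0.018]],[0.9,[62,-48.5,195],[0,-0.002,-0.018]],[0.9,[62,-48.5,233],[0,-0.002,-0.018]],[0.9,[62,-48.5,234],[0,-0.002,-0.018]],[0.9,[62,-48.5,234],[0,-0.002,-0.018]],[0.5,[62,-48.5,234],[0,-0.002,-0.018]],[0.5,[62,-48.5,234],[0,-0.002,-0.018]],[0.5,[62,-48.5,234],[0,-0.002,-0.018]],[0.5,[62,-48.5,234],[0,-0.002,-0.018]]], "squeeze": 25}}

```text
time_s: 23.75
tcp_pos: [0.6164, -0.1282, 0.018]
eef_rot: [180.0, 0.1, 179.4]
contact_force: [-2.0, 0.2, 7.4]
gripper_width: 0.0594
gripper_force: 25.0
```

Call:
{"op": "carry_out", "data": {"deltas": [[0.5,[0,0,0],[0,0,0]],[0.5,[0,0,0],[0,0,0]],[0.5,[0,0,-30],[0,0,0]],[0.5,[0,0,-80],[0,0,0]],[0.5,[0,0,-110],[0,0,0]],[0.5,[0,0,-110],[0,0,0]]]}}

```text
time_s: 24.35
tcp_pos: [0.6188, -0.1283, 0.1324]
eef_rot: [-180.0, 0.5, 179.5]
contact_force: [0.4, 0.0, -0.4]
gripper_width: 0.059
gripper_force: 25.0
```

```bash
python3 - <<'E'
from h import *
print(r.get_state()['time_s'])
to(.50,.19,.125,180);to(.50,.19,.011,180)
E
```

```text
24.35
 [121.9, 317.2, 6.3] [-0.0, 0.009, -0.009] rows>= 7
 [122.9, 317.2, 120.3] [-0.0, 0.009, -0.009] rows>= 8
```

Call:
{"op": "carry_out", "data": {"deltas": [[0.5,[15,40,0],[0,0.005,-0.009]],[0.5,[31,80,0],[0,0.009,-0.009]],[0.5,[46,120,0],[0,0.009,-0.009]],[0.5,[62,160,0],[0,0.009,-0.009]],[0.5,[77,200,0],[0,0.009,-0.009]],[0.5,[93,240,0],[0,0.009,-0.009]],[0.5,[108,280,10],[0,0.009,-0.009]],[0.5,[122,317,40],[0,0.009,-0.009]],[0.5,[122,317,80],[0,0.009,-0.009]],[0.5,[122,317,110],[0,0.009,-0.009]],[0.5,[122,317,120],[0,0.009,-0.009]],[0.5,[122,317,120.5],[0,0.009,-0.009]]]}}

```text
time_s: 25.55
tcp_pos: [0.4965, 0.1899, 0.0054]
eef_rot: [-179.9, -0.6, 180.0]
contact_force: [0.4, -0.1, -0.8]
gripper_width: 0.0595
gripper_force: 25.0
```

```bash
python3 - <<'E'
from h import *
s=r.get_state(); print(s['time_s'],s['tcp_pos'],s['contact_force'])
# next plaque A at (.5843,.3731) ang -95.8
to(.5843,.3731,.10,-95.8);to(.5843,.3731,.009,-95.8)
E
```

```text
25.55 [0.49653817 0.18986341 0.00541732] [ 0.39563668 -0.08814466 -0.77280931]
 [-86.7, 183.2, -95.7] [0.007, -0.009, -1.47] rows>= 10
 [-87.6, 183.3, -4.7] [0.007, -0.009, -1.47] rows>= 10
```

Call:
{"op": "carry_out", "data": {"deltas": [[0.9,[0,0,0],[0,0.009,0]],[0.9,[0,0,0],[0,0.009,0]],[0.9,[0,0,-5],[0,0.009,0]],[1.0,[0,0,-50],[0,0,0]],[1.0,[0,0,-95],[0,0,0]],[1.0,[-87,183,-150],[0.005,-0.005,-1.47]],[1.0,[-87,183,-150],[0.005,-0.005,-1.47]],[1.0,[-87,183,-150],[0.005,-0.005,-1.47]],[1.0,[-87,183,-150],[0.005,-0.005,-1.47]],[1.0,[-87,183,-150],[0.005,-0.005,-1.47]],[1.0,[-87,183,-150],[0.005,-0.005,-1.47]],[1.0,[-87,183,-150],[0.005,-0.005,-1.47]]]}}

```text
time_s: 26.75
tcp_pos: [0.5856, 0.3733, 0.1556]
eef_rot: [179.8, -0.2, -119.5]
contact_force: [0.2, -0.3, -0.9]
gripper_width: 0.0875
gripper_force: 0.0
```

Call:
{"op": "carry_out", "data": {"deltas": [[1.0,[0,0,0],[0,0,0]],[1.0,[0,0,0],[0,0,0]],[1.0,[0,0,0],[0,0,0]],[1.0,[0,0,0],[0,0,0]]]}}

```text
time_s: 27.15
tcp_pos: [0.5856, 0.3727, 0.1555]
eef_rot: [179.8, -0.2, -120.0]
contact_force: [0.0, 0.5, 0.0]
gripper_width: 0.0876
gripper_force: 0.0
```

```bash
python3 - <<'E'
from h import *
s=r.get_state(); print(s['time_s'],s['tcp_pos'],s['eef_rot'])
P,im=cloud('top')
dark=(im.sum(1)<700)
for n,cen in (('A',(.5843,.3731)),('B',(.4323,.3677)),('C',(.596,-.3706)),('D',(.4332,-.3652)),('cover',(.5,.19))):
    print(n,rect(P,.007,.016,cen,.085))
E
```

```text
27.15 [0.58560494 0.37272434 0.15552838] [ 1.79816985e+02 -1.67657239e-01 -1.20042302e+02]
A (0.5846947631835937, 0.37416058349609377, 84.12757873535156, 132.5, 58.4, np.float64(0.0112), np.int64(1045))
B (0.43050689697265626, 0.36992620849609376, 84.06587982177734, 132.3, 61.0, np.float64(0.0111), np.int64(1134))
C (0.5968193969726563, -0.37324407958984374, 87.60906219482422, 131.1, 58.7, np.float64(0.0112), np.int64(1022))
D (0.4337354736328125, -0.36916729736328124, -78.1200704574585, 139.8, 65.2, np.float64(0.0112), np.int64(1122))
cover (0.4969137573242188, 0.19051333618164062, 0.4699573516845703, 128.8, 61.2, np.float64(0.0119), np.int64(1144))
```

```bash
python3 - <<'E'
from h import *
to(.5845,.3735,.10,-95.9);to(.5845,.3735,.008,-95.9)
E
```

```text
[-0.3, 1.2, 55.5] [0.004, -0.002, -0.421] rows>= 3
 [-0.5, 0.9, 147.5] [0.004, -0.002, -0.421] rows>= 3
```

Call:
{"op": "carry_out", "data": {"deltas": [[1.0,[-0.5,1,30],[0.004,-0.002,-0.421]],[1.0,[-0.5,1,55],[0.004,-0.002,-0.421]],[1.0,[-0.5,1,90],[0.004,-0.002,-0.421]],[1.0,[-0.5,1,120],[0.004,-0.002,-0.421]],[1.0,[-0.5,1,140],[0.004,-0.002,-0.421]],[1.0,[-0.5,1,147],[0.004,-0.002,-0.421]],[1.0,[-0.5,1,147],[0.004,-0.002,-0.421]],[0.5,[-0.5,1,147],[0.004,-0.002,-0.421]],[0.5,[-0.5,1,147],[0.004,-0.002,-0.421]],[0.5,[-0.5,1,147],[0.004,-0.002,-0.421]],[0.5,[-0.5,1,147],[0.004,-0.002,-0.421]],[0.5,[-0.5,1,147],[0.004,-0.002,-0.421]]]}}

```text
time_s: 28.4
tcp_pos: [0.5846, 0.3739, 0.0091]
eef_rot: [-180.0, 0.0, -95.8]
contact_force: [-1.1, -0.2, 4.2]
gripper_width: 0.0595
gripper_force: 25.0
```

```bash
python3 - <<'E'
from h import *
s=r.get_state(); print(s['time_s'],s['tcp_pos'],s['contact_force'])
p=s['tcp_pos']
to(p[0],p[1],.13,-95.9,'lift')
x,y=cw(-145,0); print(x,y)
to(x,y,.13,-176,'over'); to(x,y,p[2]+.010,-176,'place')
E
```

```text
28.4 [0.58459234 0.37394483 0.0091091 ] [-1.1064829  -0.20487964  4.18366535]
lift [-0.0, -0.1, -120.9] [-0.001, 0.0, 0.002] rows>= 3
0.5826146886928982 -0.13314678728767448
over [504.7, -49.2, -121.0] [-0.0, 0.001, 1.4] rows>= 11
place [504.7, -49.1, -10.2] [-0.0, 0.001, 1.4] rows>= 11
```

Call:
{"op": "carry_out", "data": {"deltas": [[0.5,[0,0,-35],[0,0,0]],[0.5,[0,0,-80],[0,0,0]],[0.5,[10,-1,-120],[0,0,0.02]],[0.5,[50,-5,-150],[0,0,0.14]],[0.5,[95,-9,-150],[0,0,0.26]],[0.5,[140,-14,-150],[0,0,0.39]],[0.5,[185,-18,-150],[0,0,0.51]],[0.5,[230,-22,-150],[0,0,0.64]],[0.5,[275,-27,-150],[0,0,0.76]],[0.5,[320,-31,-150],[0,0,0.89]],[0.5,[365,-36,-150],[0,0,1.01]],[0.5,[410,-40,-150],[0,0,1.14]]]}}

```text
time_s: 29.6
tcp_pos: [0.5824, -0.0399, 0.1587]
eef_rot: [-180.0, 0.0, -161.4]
contact_force: [1.5, 0.3, -1.4]
gripper_width: 0.0595
gripper_force: 25.0
```

```bash
python3 - <<'E'
from h import *
x,y=cw(-145,0)
to(x,y,.13,-176,'over'); to(x,y,.019,-176,'place')
E
```

```text
over [29.6, -88.4, 28.7] [-0.0, 0.0, 0.255] rows>= 2
place [29.6, -88.3, 139.7] [-0.0, 0.0, 0.255] rows>= 4
```

Call:
{"op": "carry_out", "data": {"deltas": [[0.5,[15,-44,0],[0,0,0.13]],[0.5,[29.6,-88,20],[0,0,0.255]],[0.5,[29.6,-88,30],[0,0,0.255]],[0.5,[29.6,-88,30],[0,0,0.255]],[0.5,[29.6,-88,30],[0,0,0.255]]]}}

```text
time_s: 30.1
tcp_pos: [0.5833, -0.1307, 0.1286]
eef_rot: [-180.0, -0.0, -175.7]
contact_force: [1.1, 0.4, -0.4]
gripper_width: 0.0592
gripper_force: 25.0
```

```bash
python3 - <<'E'
from h import *
s=r.get_state(); print(s['tcp_pos'],s['eef_rot'],s['contact_force'])
x,y=cw(-145,0)
to(x,y,.0195,-176,'place')
E
```

```text
[ 0.5833139  -0.13068201  0.12862992] [-1.79970010e+02 -1.57076588e-02 -1.75654939e+02] [ 1.11604111  0.43830559 -0.42848779]
place [0.9, -2.3, 109.1] [-0.001, -0.0, 0.006] rows>= 3
```

Call:
{"op": "carry_out", "data": {"deltas": [[0.5,[1,-2.3,40],[0,0,0.006]],[0.5,[1,-2.3,80],[0,0,0.006]],[0.5,[1,-2.3,100],[0,0,0.006]],[0.5,[1,-2.3,107],[0,0,0.006]],[0.5,[1,-2.3,109],[0,0,0.006]],[0.5,[1,-2.3,109.5],[0,0,0.006]],[0.85,[1,-2.3,109.5],[0,0,0.006]],[0.85,[1,-2.3,109.5],[0,0,0.006]],[0.85,[1,-2.3,109.5],[0,0,0.006]],[0.85,[1,-2.3,70],[0,0,0.006]],[0.9,[1,-2.3,20],[0,0,0.006]],[1.0,[1,-2.3,-20],[0,0,0.006]]]}}

```text
time_s: 31.3
tcp_pos: [0.5828, -0.1337, 0.1514]
eef_rot: [-179.9, 0.1, -176.0]
contact_force: [0.7, -0.7, 0.3]
gripper_width: 0.0822
gripper_force: 0.0
```

```bash
python3 - <<'E'
from h import *
s=r.get_state(); print(s['time_s'],s['tcp_pos'],s['contact_force'])
to(.596,-.30,.15,-135,'half');to(.5965,-.372,.15,-92.1,'C')
E
```

```text
31.3 [ 0.58281429 -0.13367489  0.15137527] [ 0.72923276 -0.73883179  0.33561166]
half [-1.7, -166.8, 1.5] [-0.001, 0.001, -0.716] rows>= 5
C [2.8, -238.7, 1.6] [-0.002, 0.001, -1.465] rows>= 10
```

Call:
{"op": "carry_out", "data": {"deltas": [[1.0,[2.8,-238.5,0],[0,0,-1.465]],[1.0,[2.8,-238.5,0],[0,0,-1.465]],[1.0,[2.8,-238.5,0],[0,0,-1.465]],[1.0,[2.8,-238.5,0],[0,0,-1.465]],[1.0,[2.8,-238.5,0],[0,0,-1.465]],[1.0,[2.8,-238.5,0],[0,0,-1.465]],[1.0,[2.8,-238.5,0],[0,0,-1.465]],[1.0,[2.8,-238.5,30],[0,0,-1.465]],[1.0,[2.8,-238.5,50],[0,0,-1.465]],[1.0,[2.8,-238.5,60],[0,0,-1.465]],[1.0,[2.8,-238.5,60],[0,0,-1.465]],[1.0,[2.8,-238.5,60],[0,0,-1.465]]]}}

```text
time_s: 32.5
tcp_pos: [0.5962, -0.3718, 0.0892]
eef_rot: [-180.0, -0.0, -92.4]
contact_force: [-0.3, 0.3, 0.9]
gripper_width: 0.0877
gripper_force: 0.0
```

```bash
python3 - <<'E'
from h import *
s=r.get_state(); print(s['time_s'],s['tcp_pos'],s['eef_rot'])
P,im=cloud('top'); Q=np.c_[cs(P),P[:,2]]
m=(Q[:,0]<-95)&(Q[:,0]>-220)&(abs(Q[:,1])<90)
R_=rect(P[m],.016,.026,cw(-145,0),.09); print('pile',R_,cs(R_[:2]))
print('C',rect(P,.007,.016,(.596,-.372),.085)); print('B',rect(P,.007,.016,(.4315,.369),.085))
to(.5965,-.372,.008,-92.1,'C')
E
```

```text
32.5 [ 0.59623828 -0.37179035  0.08918815] [-1.79980793e+02 -4.57940472e-02 -9.23669185e+01]
pile (0.5858619995117188, -0.132674072265625, 3.8674042224884033, 130.5, 60.5, np.float64(0.0204), np.int64(1121)) [-144.75495744   -3.27237547]
C (0.0, 0.0, 0.0, 0.0, 0.0, np.float64(nan), np.int64(0))
B (0.43055014038085937, 0.3699526062011719, 84.05494689941406, 132.7, 60.9, np.float64(0.0112), np.int64(1141))
C [0.0, 0.2, 81.7] [-0.001, -0.001, -0.004] rows>= 2
  return _methods._mean(a, axis=axis, dtype=dtype,
  ret = ret.dtype.type(ret / rcount)
```

Call:
{"op": "carry_out", "data": {"deltas": [[1.0,[0,0,40],[0,0,-0.004]],[1.0,[0,0,70],[0,0,-0.004]],[1.0,[0,0,81],[0,0,-0.004]],[1.0,[0,0,81],[0,0,-0.004]],[0.5,[0,0,81],[0,0,-0.004]],[0.5,[0,0,81],[0,0,-0.004]],[0.5,[0,0,81],[0,0,-0.004]],[0.5,[0,0,81],[0,0,-0.004]],[0.5,[0,0,81],[0,0,-0.004]],[0.5,[0,0,40],[0,0,-0.004]],[0.5,[0,0,-10],[0,0,-0.004]],[0.5,[0,0,-50],[0,0,-0.004]]]}}

```text
time_s: 33.75
tcp_pos: [0.5962, -0.3718, 0.1411]
eef_rot: [-180.0, -0.1, -91.9]
contact_force: [0.2, 0.6, -1.4]
gripper_width: 0.0591
gripper_force: 25.0
```

```bash
cat >> h.py <<'E'
def held():
    """far end of the held board along tool x (mm; 65 = centred) and its height under the TCP"""
    s=r.get_state(); P,_=cloud('wrist'); R0=R.from_euler("xyz",s["eef_rot"],degrees=True)
    Q=R0.inv().apply(P-s["tcp_pos"])*1000
    m=(abs(Q[:,1])<22)&(Q[:,2]>-15)&(Q[:,2]<15)&(Q[:,0]>30)&(Q[:,0]<100); q=Q[m]
    e=[q[(abs(q[:,1]-b)<4),0].max() for b in(-15,0,15)]; print("held end x",np.round(e,1),"top z",np.median(q[:,2]).round(1),m.sum())
E
python3 - <<'E'
from h import *
s=r.get_state(); print(s['time_s'],s['tcp_pos'],s['eef_rot'],s['gripper_width'])
held()
x,y=.5859,-.1327
to(x,y,.13,-176,'over')
E
```

```text
33.75 [ 0.59622157 -0.37178739  0.14107022] [-1.79957542e+02 -6.38244491e-02 -9.18801090e+01] 0.059125230427760474
held end x [68.6 68.4 68.4] top z -2.7 6404
over [-240.4, 21.2, 17.6] [-0.012, 0.003, 1.469] rows>= 10
```

Call:
{"op": "carry_out", "data": {"deltas": [[0.5,[-24,2,0],[0,0,0.14]],[0.5,[-48,4,0],[0,0,0.28]],[0.5,[-72,6,0],[0,0,0.42]],[0.5,[-96,8,0],[0,0,0.56]],[0.5,[-120,10,0],[0,0,0.7]],[0.5,[-144,12,0],[0,0,0.84]],[0.5,[-168,15,0],[-0.006,0,0.98]],[0.5,[-192,18,0],[-0.006,0,1.12]],[0.5,[-216,20,8],[-0.006,0,1.26]],[0.5,[-240,24,16],[-0.006,0,1.4]],[0.5,[-240,24,17],[-0.006,0,1.469]],[0.5,[-240,24,17],[-0.006,0,1.469]]]}}

```text
time_s: 35.0
tcp_pos: [0.5796, -0.1301, 0.1211]
eef_rot: [179.8, -0.2, -176.0]
contact_force: [-0.8, -0.2, -0.4]
gripper_width: 0.0592
gripper_force: 25.0
```

```bash
python3 - <<'E'
from h import *
s=r.get_state(); print(s['time_s'],s['tcp_pos'],s['eef_rot'])
held()
to(.5859+.0028,-.1327,.0305,-176,'place')
E
```

```text
35.0 [ 0.57963044 -0.13014435  0.12109853] [ 179.78679364   -0.24961084 -176.0367891 ]
held end x [68.4 68.2 68.1] top z -2.8 6352
place [-9.0, -3.0, 90.8] [0.004, -0.004, 0.001] rows>= 2
```

Call:
{"op": "carry_out", "data": {"deltas": [[0.5,[-9,-3,20],[0,-0.004,0]],[0.5,[-9,-3,40],[0,-0.004,0]],[0.5,[-9,-3,65],[0,-0.004,0]],[0.5,[-9,-3,80],[0,-0.004,0]],[0.5,[-9,-3,88],[0,-0.004,0]],[0.5,[-9,-3,91],[0,-0.004,0]],[0.5,[-9,-3,91],[0,-0.004,0]],[0.85,[-9,-3,91],[0,-0.004,0]],[0.85,[-9,-3,91],[0,-0.004,0]],[0.85,[-9,-3,91],[0,-0.004,0]],[0.85,[-9,-3,50],[0,-0.004,0]],[0.9,[-9,-3,0],[0,-0.004,0]]]}}

```text
time_s: 36.25
tcp_pos: [0.5875, -0.1333, 0.1206]
eef_rot: [179.8, -0.3, -176.1]
contact_force: [1.3, 0.5, 0.9]
gripper_width: 0.077
gripper_force: 0.0
```

```bash
python3 - <<'E'
from h import *
s=r.get_state(); print(s['time_s'],s['tcp_pos'],s['contact_force'])
to(.434,-.371,.15,-80,'D')
E
```

```text
36.25 [ 0.58752559 -0.13326623  0.12063083] [1.27273192 0.45214291 0.86116854]
D [169.6, -226.5, -29.4] [0.007, -0.0, -1.677] rows>= 12
```

Call:
{"op": "carry_out", "data": {"deltas": [[1.0,[10,-12,-30],[0.005,0,-0.14]],[1.0,[169.6,-226.5,-30],[0.005,0,-1.677]],[1.0,[169.6,-226.5,-30],[0.005,0,-1.677]],[1.0,[169.6,-226.5,-30],[0.005,0,-1.677]],[1.0,[169.6,-226.5,-30],[0.005,0,-1.677]],[1.0,[169.6,-226.5,-30],[0.005,0,-1.677]],[1.0,[169.6,-226.5,-30],[0.005,0,-1.677]],[1.0,[169.6,-226.5,-30],[0.005,0,-1.677]],[1.0,[169.6,-226.5,-30],[0.005,0,-1.677]],[1.0,[169.6,-226.5,0],[0.005,0,-1.677]],[1.0,[169.6,-226.5,30],[0.005,0,-1.677]],[1.0,[169.6,-226.5,30],[0.005,0,-1.677]]]}}

```text
time_s: 37.45
tcp_pos: [0.4332, -0.3695, 0.0871]
eef_rot: [180.0, 0.2, -79.7]
contact_force: [-0.5, 0.7, 0.1]
gripper_width: 0.0879
gripper_force: 0.0
```

```bash
cat >> h.py <<'E'
def pile(zt):
    P,im=cloud('top'); Q=cs(P); m=(Q[:,0]<-95)&(Q[:,0]>-220)&(abs(Q[:,1])<90)
    R_=rect(P[m],zt-.005,zt+.005,cw(-145,0),.09); print('pile',R_,cs(R_[:2]))
    return P
E
python3 - <<'E'
from h import *
s=r.get_state(); print(s['time_s'],s['tcp_pos'],s['eef_rot'])
P=pile(.033)
to(.434,-.370,.008,-80,'D')
E
```

```text
37.45 [ 0.43316896 -0.3695195   0.0870963 ] [179.96952812   0.23005451 -79.70198477]
pile (0.5874591064453125, -0.13312278747558592, 3.784869909286499, 130.6, 60.8, np.float64(0.0323), np.int64(1149)) [-145.31398815   -4.83429114]
D [-0.1, 0.3, 80.8] [-0.001, 0.002, 0.008] rows>= 2
```

Call:
{"op": "carry_out", "data": {"deltas": [[1.0,[0,0,40],[0,0.002,0.008]],[1.0,[0,0,70],[0,0.002,0.008]],[1.0,[0,0,80],[0,0.002,0.008]],[1.0,[0,0,80],[0,0.002,0.008]],[0.5,[0,0,80],[0,0.002,0.008]],[0.5,[0,0,80],[0,0.002,0.008]],[0.5,[0,0,80],[0,0.002,0.008]],[0.5,[0,0,80],[0,0.002,0.008]],[0.5,[0,0,80],[0,0.002,0.008]],[0.5,[0,0,40],[0,0.002,0.008]],[0.5,[0,0,-10],[0,0.002,0.008]],[0.5,[0,0,-50],[0,0.002,0.008]]]}}

```text
time_s: 38.7
tcp_pos: [0.4355, -0.3711, 0.1433]
eef_rot: [-179.7, -0.2, -80.4]
contact_force: [1.3, -1.1, 0.5]
gripper_width: 0.0442
gripper_force: 0.0
```

```bash
python3 - <<'E'
from h import *
s=r.get_state(); print(s['time_s'],s['tcp_pos'],s['eef_rot'],s['gripper_width'])
held()
to(.5868,-.1328,.13,-176,'over')
E
```

```text
38.7 [ 0.43554141 -0.37111333  0.14329187] [-1.79735914e+02 -1.58456838e-01 -8.04248634e+01] 0.044219822500668346Traceback (most recent call last):
  File "<stdin>", line 3, in <module>
  File "h.py", line 50, in held
    e=[q[(abs(q[:,1]-b)<4),0].max() for b in(-15,0,15)]; print("held end x",np.round(e,1),"top z",np.median(q[:,2]).round(1),m.sum())
       ~~~~~~~~~~~~~~~~~~~~~~~~~~^^
    return umr_maximum(a, axis, None, out, keepdims, initial, where)
ValueError: zero-size array to reduction operation maximum which has no identity
```

Grip came up empty at 44 mm, so the board was dropped or slipped out. I'll back off and look for it.

Call:
{"op": "carry_out", "data": {"deltas": [[1.0,[-40,0,-40],[0,0,0]],[1.0,[-80,0,-80],[0,0,0]],[1.0,[-110,0,-90],[0,0,0]],[1.0,[-110,0,-90],[0,0,0]],[1.0,[-110,0,-90],[0,0,0]]]}}

```text
time_s: 39.25
tcp_pos: [0.417, -0.2616, 0.2314]
eef_rot: [-179.6, -0.1, -80.3]
contact_force: [-0.3, -0.3, -0.1]
gripper_width: 0.0784
gripper_force: 0.0
```

```bash
python3 - <<'E'
from h import *
s=r.get_state(); print(s['time_s'],s['tcp_pos'],s['eef_rot'])
P,im=cloud('wrist'); save('w9',im.reshape(400,640,3)[:260])
print(rect(P,.006,.02,(.434,-.370),.1))
E
```

```text
39.25 [ 0.41703485 -0.26158215  0.23140702] [-1.79643445e+02 -1.39521724e-01 -8.03253880e+01]
(0.4023743896484375, -0.37021026611328123, -81.11047649383545, 130.7, 127.0, np.float64(0.0116), np.int64(6158))
```

View pics/w9.png

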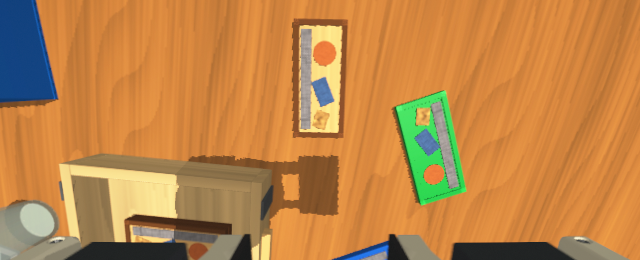

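Plaque D lies flat, picture up, with corners (295,19), (348,20), (343,137) and (293,136). The green decoy at (430,147) is untouched.

```bash
python3 - <<'E'
from h import *
P,im=cloud('wrist'); c=r.get_calibration('wrist')
w=world(c,None,[(295,19),(348,20),(343,137),(293,136)],.012); print(w.round(4).tolist(),w.mean(0))
v=w[0]-w[3]+w[1]-w[2]; print(np.degrees(np.arctan2(v[1],v[0])))
q=P.reshape(400,640,3)[15:142,285:358].reshape(-1,3); R_=rect(q,.007,.018,w.mean(0),.09); print(R_)
to(R_[0],R_[1],.10,R_[2] if R_[2]<0 else R_[2]-180); to(R_[0],R_[1],.008,R_[2] if R_[2]<0 else R_[2]-180)
E
```

```text
[[0.471, -0.4245, 0.012], [0.4133, -0.4332, 0.012], [0.3949, -0.3066, 0.012], [0.4549, -0.2977, 0.012]] [ 0.43352246 -0.36548563  0.012     ]
-82.25046055617128
(0.43537518310546874, -0.36487860107421877, -81.25819492340088, 130.5, 60.4, np.float64(0.0116), np.int64(6160))
 [104.0, -1.2, 130.0] [-0.003, -0.001, 0.014] rows>= 4
 [103.8, -0.9, 222.0] [-0.003, -0.001, 0.014] rows>= 5
```

Call:
{"op": "carry_out", "data": {"deltas": [[1.0,[50,-1,60],[-0.003,0,0.014]],[1.0,[104,-1,110],[-0.003,0,0.014]],[1.0,[104,-1,150],[-0.003,0,0.014]],[1.0,[104,-1,195],[-0.003,0,0.014]],[1.0,[104,-1,215],[-0.003,0,0.014]],[1.0,[104,-1,222],[-0.003,0,0.014]],[1.0,[104,-1,222],[-0.003,0,0.014]],[0.5,[104,-1,223],[-0.003,0,0.014]],[0.5,[104,-1,223],[-0.003,0,0.014]],[0.5,[104,-1,223],[-0.003,0,0.014]],[0.5,[104,-1,223],[-0.003,0,0.014]],[0.5,[104,-1,223],[-0.003,0,0.014]]], "squeeze": 35}}

```text
time_s: 40.55
tcp_pos: [0.4367, -0.365, 0.0091]
eef_rot: [-179.9, -0.2, -81.2]
contact_force: [-1.4, 3.2, 8.4]
gripper_width: 0.0589
gripper_force: 35.0
```

Call:
{"op": "carry_out", "data": {"deltas": [[0.5,[0,0,-20],[0,0,0]],[0.5,[0,0,-60],[0,0,0]],[0.5,[0,0,-105],[0,0,0]],[0.5,[0,0,-135],[0,0,0]],[0.5,[0,0,-135],[0,0,0]]]}}

```text
time_s: 41.05
tcp_pos: [0.4383, -0.3659, 0.148]
eef_rot: [-179.5, -0.4, -81.2]
contact_force: [0.6, 0.0, -0.6]
gripper_width: 0.0588
gripper_force: 35.0
```

```bash
python3 - <<'E'
from h import *
s=r.get_state(); print(s['time_s'],s['tcp_pos'],s['eef_rot'],s['gripper_width'])
held()
to(.5868,-.1328,.13,-176,'over')
E
```

```text
41.05 [ 0.43831707 -0.36593764  0.14803891] [-179.53584682   -0.4008417   -81.18213424] 0.05881142798324811
held end x [64.7 64.5 64.5] top z -2.2 5680
over [-206.8, -183.4, 15.5] [-0.008, 0.001, 1.654] rows>= 12
```

Call:
{"op": "carry_out", "data": {"deltas": [[0.5,[-17,-15,0],[0,0,0.14]],[0.5,[-34,-30,0],[0,0,0.28]],[0.5,[-52,-45,0],[0,0,0.42]],[0.5,[-69,-60,0],[0,0,0.56]],[0.5,[-86,-75,0],[0,0,0.7]],[0.5,[-103,-90,0],[0,0,0.84]],[0.5,[-121,-105,0],[-0.008,0,0.98]],[0.5,[-138,-120,0],[-0.008,0,1.12]],[0.5,[-155,-135,0],[-0.008,0,1.26]],[0.5,[-172,-150,5],[-0.008,0,1.4]],[0.5,[-190,-165,10],[-0.008,0,1.53]],[0.5,[-207,-180,15],[-0.008,0,1.654]]]}}

```text
time_s: 42.3
tcp_pos: [0.5816, -0.1317, 0.1259]
eef_rot: [179.8, -0.4, -176.3]
contact_force: [0.5, -0.7, -1.1]
gripper_width: 0.0586
gripper_force: 35.0
```

Call:
{"op": "carry_out", "data": {"deltas": [[0.5,[0,0,0],[0,0,0]],[0.5,[0,0,0],[0,0,0]]]}}

```text
time_s: 42.5
tcp_pos: [0.5814, -0.1323, 0.126]
eef_rot: [179.8, -0.4, -175.9]
contact_force: [-0.4, -0.1, -1.7]
gripper_width: 0.0588
gripper_force: 35.0
```

```bash
python3 - <<'E'
from h import *
s=r.get_state(); print(s['time_s'],s['tcp_pos'],s['eef_rot'])
held()
to(.583,-.1328,.0425,-176,'place')
E
```

```text
42.5 [ 0.58135326 -0.13225644  0.12604836] [ 179.80438683   -0.3877559  -175.86663367]
held end x [64.4 64.4 64.3] top z -2.2 5689
place [-2.2, -0.5, 83.9] [0.003, -0.006, 0.002] rows>= 2
```

Call:
{"op": "carry_out", "data": {"deltas": [[0.5,[-1.8,-0.5,20],[0,-0.006,0]],[0.5,[-1.8,-0.5,45],[0,-0.006,0]],[0.5,[-1.8,-0.5,65],[0,-0.006,0]],[0.5,[-1.8,-0.5,77],[0,-0.006,0]],[0.5,[-1.8,-0.5,82],[0,-0.006,0]],[0.5,[-1.8,-0.5,83.5],[0,-0.006,0]],[0.5,[-1.8,-0.5,83.5],[0,-0.006,0]],[0.85,[-1.8,-0.5,83.5],[0,-0.006,0]],[0.85,[-1.8,-0.5,83.5],[0,-0.006,0]],[0.85,[-1.8,-0.5,83.5],[0,-0.006,0]],[0.85,[-1.8,-0.5,40],[0,-0.006,0]],[0.9,[-1.8,-0.5,-10],[0,-0.006,0]]]}}

```text
time_s: 43.75
tcp_pos: [0.5825, -0.1331, 0.1368]
eef_rot: [179.8, -0.2, -176.0]
contact_force: [1.7, -0.4, 0.3]
gripper_width: 0.0775
gripper_force: 0.0
```

```bash
python3 - <<'E'
from h import *
s=r.get_state(); print(s['time_s'],s['tcp_pos'],s['contact_force'])
to(.4315,.371,.15,-95.9,'B')
E
```

```text
43.75 [ 0.5824951  -0.13311561  0.13675017] [ 1.6987247  -0.35270867  0.30296641]
B [115.5, 513.5, -11.2] [0.005, -0.0, -1.398] rows>= 11
```

Call:
{"op": "carry_out", "data": {"deltas": [[1.0,[10,45,-14],[0.004,0,-0.12]],[1.0,[115.5,513.5,-14],[0.004,0,-1.398]],[1.0,[115.5,513.5,-14],[0.004,0,-1.398]],[1.0,[115.5,513.5,-14],[0.004,0,-1.398]],[1.0,[115.5,513.5,-14],[0.004,0,-1.398]],[1.0,[115.5,513.5,-14],[0.004,0,-1.398]],[1.0,[115.5,513.5,-14],[0.004,0,-1.398]],[1.0,[115.5,513.5,-14],[0.004,0,-1.398]],[1.0,[115.5,513.5,-14],[0.004,0,-1.398]],[1.0,[115.5,513.5,-14],[0.004,0,-1.398]],[1.0,[115.5,513.5,-14],[0.004,0,-1.398]],[1.0,[115.5,513.5,-14],[0.004,0,-1.398]]]}}

```text
time_s: 44.95
tcp_pos: [0.432, 0.3749, 0.153]
eef_rot: [-179.7, 0.1, -95.7]
contact_force: [-0.0, -0.5, -0.1]
gripper_width: 0.0875
gripper_force: 0.0
```

```bash
python3 - <<'E'
from h import *
s=r.get_state(); print(s['time_s'],s['tcp_pos'],s['eef_rot'])
P=pile(.045)
to(.4315,.371,.10,-95.9,'B');to(.4315,.371,.008,-95.9,'B')
E
```

```text
44.95 [0.43198433 0.37486137 0.15297742] [-1.79742351e+02  1.24456613e-01 -9.56743010e+01]
pile (0.5862858276367188, -0.13254090881347655, 3.441622734069824, 130.9, 60.6, np.float64(0.0443), np.int64(1173)) [-144.65168312   -3.70446018]
B [2.0, 0.7, 52.8] [-0.004, 0.001, 0.003] rows>= 2
B [2.2, 1.0, 144.8] [-0.004, 0.001, 0.003] rows>= 3
```

Stack is aligned within 1.5 mm. Picking plaque B.

Call:
{"op": "carry_out", "data": {"deltas": [[1.0,[2,1,35],[-0.004,0,0.003]],[1.0,[2,1,75],[-0.004,0,0.003]],[1.0,[2,1,115],[-0.004,0,0.003]],[1.0,[2,1,138],[-0.004,0,0.003]],[1.0,[2,1,145],[-0.004,0,0.003]],[1.0,[2,1,145],[-0.004,0,0.003]],[0.5,[2,1,145],[-0.004,0,0.003]],[0.5,[2,1,145],[-0.004,0,0.003]],[0.5,[2,1,145],[-0.004,0,0.003]],[0.5,[2,1,145],[-0.004,0,0.003]],[0.5,[2,1,145],[-0.004,0,0.003]]]}}

```text
time_s: 46.1
tcp_pos: [0.4325, 0.3697, 0.0086]
eef_rot: [-180.0, 0.1, -96.1]
contact_force: [-1.6, -0.3, 5.6]
gripper_width: 0.0588
gripper_force: 35.0
```

Call:
{"op": "carry_out", "data": {"deltas": [[0.5,[0,0,-20],[0,0,0]],[0.5,[0,0,-60],[0,0,0]],[0.5,[0,0,-105],[0,0,0]],[0.5,[0,0,-145],[0,0,0]],[0.5,[0,0,-145],[0,0,0]]]}}

```text
time_s: 46.6
tcp_pos: [0.4345, 0.3718, 0.1591]
eef_rot: [-179.7, 0.6, -96.0]
contact_force: [0.1, 0.4, -1.6]
gripper_width: 0.059
gripper_force: 35.0
```

```bash
python3 - <<'E'
from h import *
s=r.get_state(); print(s['time_s'],s['tcp_pos'],s['eef_rot'],s['gripper_width'])
held()
to(.5864,-.1328,.15,-176,'over')
E
```

```text
46.6 [0.43450876 0.37178782 0.15905907] [-179.69333912    0.55597721  -96.01237074] 0.05899687273855761
held end x [65.7 65.7 65.7] top z -2.9 5915
over [484.4, -205.4, 3.3] [0.002, 0.007, 1.395] rows>= 11
```

Call:
{"op": "carry_out", "data": {"deltas": [[0.5,[40,-17,0],[0,0,0.116]],[0.5,[81,-34,0],[0,0,0.232]],[0.5,[121,-51,0],[0,0,0.349]],[0.5,[161,-68,0],[0,0,0.465]],[0.5,[202,-85,0],[0,0,0.581]],[0.5,[242,-102,0],[0,0,0.697]],[0.5,[282,-119,0],[0,0.003,0.814]],[0.5,[323,-136,0],[0,0.003,0.93]],[0.5,[363,-152,0],[0,0.005,1.046]],[0.5,[404,-169,0],[0,0.005,1.16]],[0.5,[444,-186,0],[0,0.006,1.28]],[0.5,[484,-203,5],[0,0.007,1.395]]]}}

```text
time_s: 47.85
tcp_pos: [0.5829, -0.1354, 0.1463]
eef_rot: [-179.8, -0.3, -176.3]
contact_force: [1.0, 0.3, -0.9]
gripper_width: 0.0589
gripper_force: 35.0
```

Call:
{"op": "carry_out", "data": {"deltas": [[0.5,[0,0,0],[0,0,0]],[0.5,[0,0,0],[0,0,0]],[0.5,[0,0,0],[0,0,0]]]}}

```text
time_s: 48.15
tcp_pos: [0.5823, -0.1332, 0.1463]
eef_rot: [-179.8, -0.4, -176.0]
contact_force: [-0.3, 0.4, 0.0]
gripper_width: 0.0589
gripper_force: 35.0
```

```bash
python3 - <<'E'
from h import *
s=r.get_state(); print(s['time_s'],s['tcp_pos'],s['eef_rot'])
held()
to(.5839,-.1328,.0542,-176,'place')
E
```

```text
48.15 [ 0.58227777 -0.1332125   0.14629914] [-179.83903474   -0.37418133 -175.95832024]
held end x [65.3 65.4 65.4] top z -2.8 5929
place [-2.0, 0.2, 92.5] [-0.003, -0.006, 0.001] rows>= 2
```

Call:
{"op": "carry_out", "data": {"deltas": [[0.5,[-2,0,25],[0,-0.006,0]],[0.5,[-2,0,50],[0,-0.006,0]],[0.5,[-2,0,72],[0,-0.006,0]],[0.5,[-2,0,85],[0,-0.006,0]],[0.5,[-2,0,90],[0,-0.006,0]],[0.5,[-2,0,92],[0,-0.006,0]],[0.5,[-2,0,92],[0,-0.006,0]],[0.85,[-2,0,92],[0,-0.006,0]],[0.85,[-2,0,92],[0,-0.006,0]],[0.85,[-2,0,92],[0,-0.006,0]],[0.85,[-2,0,50],[0,-0.006,0]],[0.9,[-2,0,0],[0,-0.006,0]]]}}

```text
time_s: 49.4
tcp_pos: [0.5834, -0.1336, 0.1465]
eef_rot: [-179.8, -0.2, -176.0]
contact_force: [1.0, 0.3, -0.1]
gripper_width: 0.0769
gripper_force: 0.0
```

```bash
python3 - <<'E'
from h import *
s=r.get_state(); print(s['time_s'],s['tcp_pos'],s['contact_force'])
P,_=cloud('top'); print(rect(P,.006,.017,(.497,.19),.085))
to(.497,.1905,.13,-179.5,'cover')
E
```

```text
49.4 [ 0.58338915 -0.13364688  0.14648158] [ 1.04240778  0.26704947 -0.11904503]
(0.0, 0.0, 0.0, 0.0, 0.0, np.float64(nan), np.int64(0))
cover [68.5, 330.8, 24.7] [-0.006, 0.011, 0.063] rows>= 7
  return _methods._mean(a, axis=axis, dtype=dtype,
  ret = ret.dtype.type(ret / rcount)
```

Call:
{"op": "carry_out", "data": {"deltas": [[1.0,[-3,45,-20],[0,0.005,0.03]],[1.0,[-12,323,-50],[0,0.01,0.063]],[1.0,[-12,323,-50],[0,0.01,0.063]],[1.0,[-12,323,-50],[0,0.01,0.063]],[1.0,[-12,323,-50],[0,0.01,0.063]],[1.0,[-12,323,-50],[0,0.01,0.063]],[1.0,[-12,323,-50],[0,0.01,0.063]],[1.0,[-12,323,-50],[0,0.01,0.063]],[1.0,[-12,323,-50],[0,0.01,0.063]]]}}

```text
time_s: 50.35
tcp_pos: [0.5742, 0.1905, 0.1964]
eef_rot: [-179.8, -0.5, -179.5]
contact_force: [1.0, 0.8, 0.5]
gripper_width: 0.0875
gripper_force: 0.0
```

```bash
python3 - <<'E'
from h import *
s=r.get_state(); print(s['time_s'],s['tcp_pos'],s['eef_rot'])
pile(.057)
P,_=cloud('wrist'); R_=rect(P,.006,.018,(.497,.19),.09); print(R_)
to(R_[0],R_[1],.10,R_[2]-180,'cover');to(R_[0],R_[1],.008,R_[2]-180,'cover')
E
```

```text
50.35 [0.57415981 0.19045278 0.19640822] [-179.81882673   -0.48984533 -179.52271364]
pile (0.5865096435546875, -0.1339305419921875, 3.8616249561309814, 130.9, 60.9, np.float64(0.0563), np.int64(1208)) [-146.05354383   -3.83079498]
(0.4942008056640625, 0.18929396057128905, 0.4145784080028534, 129.9, 60.3, np.float64(0.0123), np.int64(6992))
cover [79.2, 1.1, 97.0] [-0.003, -0.009, -0.001] rows>= 3
cover [78.4, 1.4, 189.0] [-0.003, -0.009, -0.001] rows>= 5
```

Call:
{"op": "carry_out", "data": {"deltas": [[1.0,[40,0,40],[-0.003,-0.009,0]],[1.0,[78.5,0,80],[-0.003,-0.009,0]],[1.0,[78.5,0,110],[-0.003,-0.009,0]],[1.0,[78.5,0,150],[-0.003,-0.009,0]],[1.0,[78.5,0,180],[-0.003,-0.009,0]],[1.0,[78.5,0,189],[-0.003,-0.009,0]],[1.0,[78.5,0,189],[-0.003,-0.009,0]],[0.5,[78.5,0,189],[-0.003,-0.009,0]],[0.5,[78.5,0,189],[-0.003,-0.009,0]],[0.5,[78.5,0,189],[-0.003,-0.009,0]],[0.5,[78.5,0,189],[-0.003,-0.009,0]],[0.5,[78.5,0,189],[-0.003,-0.009,0]]]}}

```text
time_s: 51.65
tcp_pos: [0.4947, 0.1889, 0.0088]
eef_rot: [180.0, 0.1, -179.6]
contact_force: [-1.1, 0.1, 6.2]
gripper_width: 0.0589
gripper_force: 35.0
```

Call:
{"op": "carry_out", "data": {"deltas": [[0.5,[0,0,-20],[0,0,0]],[0.5,[0,0,-60],[0,0,0]],[0.5,[0,0,-105],[0,0,0]],[0.5,[0,0,-145],[0,0,0]],[0.5,[0,0,-145],[0,0,0]]]}}

```text
time_s: 52.15
tcp_pos: [0.497, 0.1904, 0.1589]
eef_rot: [179.7, 0.5, -179.6]
contact_force: [-0.1, 0.7, -0.1]
gripper_width: 0.0587
gripper_force: 35.0
```

```bash
python3 - <<'E'
from h import *
s=r.get_state(); print(s['time_s'],s['tcp_pos'],s['eef_rot'],s['gripper_width'])
held()
to(.5864,-.1331,.15,-176,'over')
E
```

```text
52.15 [0.49698549 0.19041755 0.15894913] [ 179.70081414    0.49803165 -179.55283243] 0.058715908355693604
held end x [65.1 65.1 65.1] top z -3.5 5874
over [-88.6, -323.5, 5.3] [0.003, 0.005, -0.063] rows>= 7
```

Call:
{"op": "carry_out", "data": {"deltas": [[0.5,[-10,-38,0],[0,0,-0.01]],[0.5,[-21,-78,0],[0,0,-0.02]],[0.5,[-32,-118,0],[0,0,-0.03]],[0.5,[-42,-158,0],[0,0,-0.04]],[0.5,[-53,-198,0],[0,0.003,-0.05]],[0.5,[-63,-238,0],[0,0.005,-0.06]],[0.5,[-74,-278,0],[0,0.005,-0.063]],[0.5,[-82,-308,0],[0,0.005,-0.063]],[0.5,[-85.5,-323.5,5],[0,0.005,-0.063]],[0.5,[-85.5,-323.5,5],[0,0.005,-0.063]],[0.5,[-85.5,-323.5,5],[0,0.005,-0.063]],[0.5,[-85.5,-323.5,5],[0,0.005,-0.063]]]}}

```text
time_s: 53.4
tcp_pos: [0.5815, -0.1334, 0.1477]
eef_rot: [180.0, -0.3, -176.0]
contact_force: [-0.6, 0.8, -0.5]
gripper_width: 0.0587
gripper_force: 35.0
```

```bash
python3 - <<'E'
from h import *
s=r.get_state(); print(s['time_s'],s['tcp_pos'],s['eef_rot'])
held()
to(.5833,-.1331,.0657,-176,'place')
E
```

```text
53.4 [ 0.58148139 -0.13337061  0.14769949] [ 179.99846803   -0.31158825 -175.95382685]
held end x [65.1 65.1 65.1] top z -3.5 5883
place [-2.0, 0.0, 82.3] [0.0, -0.005, 0.001] rows>= 2
```

Call:
{"op": "carry_out", "data": {"deltas": [[0.5,[-2,0,25],[0,-0.005,0]],[0.5,[-2,0,50],[0,-0.005,0]],[0.5,[-2,0,66],[0,-0.005,0]],[0.5,[-2,0,76],[0,-0.005,0]],[0.5,[-2,0,81],[0,-0.005,0]],[0.5,[-2,0,82.5],[0,-0.005,0]],[0.5,[-2,0,82.5],[0,-0.005,0]],[0.85,[-2,0,82.5],[0,-0.005,0]],[0.85,[-2,0,82.5],[0,-0.005,0]],[0.85,[-2,0,82.5],[0,-0.005,0]],[0.85,[-2,0,40],[0,-0.005,0]],[0.9,[-2,0,-10],[0,-0.005,0]]]}}

```text
time_s: 54.65
tcp_pos: [0.5824, -0.1343, 0.1572]
eef_rot: [-180.0, -0.3, -176.0]
contact_force: [2.0, 0.2, -0.1]
gripper_width: 0.0772
gripper_force: 0.0
```

Call:
{"op": "carry_out", "data": {"deltas": [[0.9,[-10,-45,-30],[0,0,0]],[0.9,[-20,-90,-60],[0,0,0]],[0.9,[-30,-135,-60],[0,0,0]],[0.9,[-40,-180,-60],[0,0,0]],[0.9,[-40,-225,-60],[0,0,0]],[0.9,[-40,-265,-60],[0,0,0]],[0.9,[-40,-265,-60],[0,0,0]]]}}

```text
time_s: 55.35
tcp_pos: [0.6412, -0.4008, 0.2165]
eef_rot: [-180.0, -0.1, -176.3]
contact_force: [1.2, -0.0, 0.9]
gripper_width: 0.0791
gripper_force: 0.0
```

```bash
python3 - <<'E'
from h import *
s=r.get_state(); print(s['time_s'],s['tcp_pos'])
pile(.069)
t,_,_=cap('top'); si,_,_=cap('side')
save('w10',np.vstack([cv2.resize(t[120:260,215:445],(493,300),interpolation=cv2.INTER_CUBIC),cv2.resize(si[130:270,230:460],(493,300),interpolation=cv2.INTER_CUBIC)]))
E
```

```text
55.35 [ 0.6411884  -0.40076614  0.21654943]
pile (0.5853612670898437, -0.13404847717285157, 3.7663469314575195, 130.2, 61.0, np.float64(0.069), np.int64(1239)) [-146.09108504   -2.67698916]
```

View pics/w10.png

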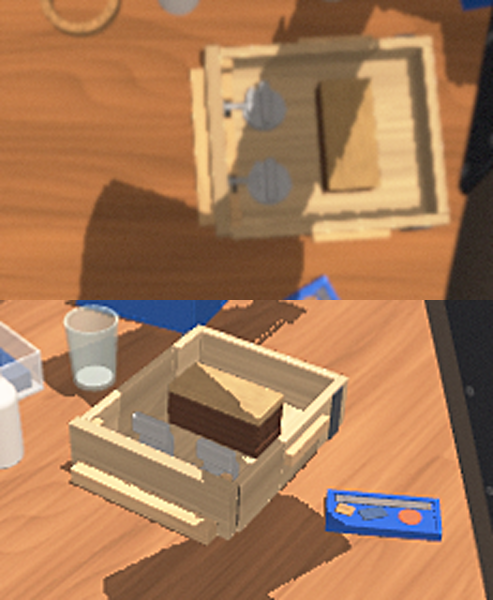

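The panel is drawn tight with both wings across. Four plaques are stacked squarely under the cover, and the tumbler, glue, tape and decoys are untouched.

```bash
python3 -c "
from plant import r
print(r.close_job())"
```

```text
the job is handed in; nothing more can be done
None
```

The job is handed in: both cams are closed to their stops, the end panel sits tight and square, and all four plaques are stacked squarely in the case (within about 2 mm) with the cover on top. It took about 55 s; one plaque slipped out of the grip on pickup, landed flat and picture up, and was picked up again.

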